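Serve the cookies and wind the pan through

ROBOT

A 6-joint arm with a two-finger parallel gripper is mounted at the origin on the work surface. World frame = base frame: x ahead of the robot, y to its left, z up, the work surface at z = 0. Lengths are in mm, angles in rad, forces in N, time in s.
With the tool pointing down it reaches from about 275 to 750 mm from the base axis. Payload 10.2 kg.
Tool frame: the origin (TCP) lies midway between the tips of the shut fingers; the grasp point (between the pads) lies grasp_offset behind it (grasp_offset is the distance from the TCP to the grasp point, in mm); x points along the fingers, z is the direction in which the jaws open and shut, and the axes are right-handed (so a half turn about x gives the same grasp; the last joint's range is limited). The gripper opens to 85 mm and grips with 20 to 120 N. Pads are 22 mm wide; open, the fingers measure 114 mm over their backs; the gripper's body (76 mm by 85 mm) begins 54 mm behind the grasp point. The pads swing forward as they close: fully open they stand 13 mm farther back than shut.
Start: joints at [1.119, 0.313, 1.498, -0, 1.331, -0.223], TCP at [119.087, 511.321, 231.294] pointing down, gripper open.
Joint ranges: [-2.94, 2.94], [-0.97, 2.17], [0.19, 2.56], [-1.23, 4.37], [0.02, 3.11], [-2.88, 2.88]. Speed limits (rad/s): [2.39, 2.39, 3.01, 3.14, 3.14, 3.14].

INTERFACE

Orientations are given as a unit quaternion [w, x, y, z].
In Python, from rig import sense, capture, calibration, finish_job, grasp_offset gives the robot as it stands.
- The arm moves only by the shell command python3 -m jog 'ROWS' [FORCE]. ROWS is JSON, a list of rows, each an object with "linear": the shift along the tool's x, y, z scaled (see below), a list of three; "rotation": the turn, a rotation vector about the tool's x, y, z scaled (see below), a list of three; "grip": the finger opening in mm, from 0 to 85.4. A call has 1 to 20 rows; each row is the pose to reach, as a shift and turn from the pose measured when the call began, along the tool's axes at that moment; what a row does not reach only later rows make up. The controller multiplies each number of a shift by 0.3 m and each number of a turn by 0.5 rad. A row lasts 1/12 s, in which the tool goes at most 41.7 mm and 7.16 degrees, less where a joint would pass 70% of its speed; a pose out of reach is approached as far as the arm can. A call with a number of a shift or a turn outside -1 to 1 is refused whole. A call with a gripper value outside its range is refused whole. The fingers move at their own pace and stop on an object; FORCE is the grip in N (left out, the last holds). Time passes only in rows, so rows that repeat a pose let the fingers close. It gives the time, the measured TCP pose, the force and the opening at its end, in the units of the state.
- sense(): the state, without advancing time (a new reading comes with each control period).
- capture(name): name is "side" or "top" or "wrist"; returns (picture, depth): 400x640x3 uint8, red, green, blue; 400x640 float32, mm along the optical axis (not along the pixel's ray), 0 where there is no reading.
- calibration(name): a dict with "intrinsics" (3x3 intrinsics, pixels), "world_from_camera" (4x4, takes a point from camera to world coordinates). Camera axes: x right, y up, looking along -z (the intrinsics and any distortion apply to the point x, -y, -z); pixel columns grow to the right and rows downward; lengths in mm; the calibration is good to about 2 mm. A picture is of the moment at which its call begins: read the wrist's pose just before it. calibration takes no time and is no camera call; for the wrist camera it gives the pose at the moment of the call.
- finish_job(): hands the job in, once; it reports no verdict.
The state is a dict: "time_s": time; "joints": joint angles; "dq": joint speeds; "tau": joint torques, N m; "eef_pos": TCP position; "ee_rot": TCP orientation; "force": force on the tool from outside, world axes, zero at the start; "wrist_torque": the same for the moment, N m; "grip_width": opening from 0.0 (shut) to 1.0 (fully open).
Only numpy, scipy, OpenCV 4.12 (cv2) and the standard library are available. Lean on these libraries where they do the work, as an engineer would, in place of code of your own. Each camera call takes 0.05 s, during which the arm holds its last target.

TASK

Slide the spatula under each cookie on the bench, backing it against the stop bar, and tip them all into the aluminium pan at its loading end so that they lie inside its walls (overlapping is fine); hands must not touch the cookies. Then fit the crank on the square shaft and wind the pan fully to the far end with it, without pushing the pan by hand, lift the crank off, and leave the crank standing on the green mat and the spatula lying flat on the blue mat. Do not disturb the bottle or the cup

Things in the scene. Friction and masses are not known exactly. Their poses are not given: they have to be found in the camera images.
- cookie1_c (a point): Centre (7 mm above the underside) of a stiff brown cookie with dark chips, a disc 92 mm across, 14 mm thick, 60 to 110 g, flat on the bench at the start; z is its axis. Two or three cookies are present (None if absent). The lower edge is bevelled: underside 72 mm across, full width from 6 mm up. A blade pushed at it shoves it along until it is backed by the stop bar, then runs under it.
- cookie2_c (a point): Centre (7 mm above the underside) of a stiff brown cookie with dark chips, a disc 92 mm across, 14 mm thick, 60 to 110 g, flat on the bench at the start; z is its axis. Two or three cookies are present (None if absent). The lower edge is bevelled: underside 72 mm across, full width from 6 mm up. A blade pushed at it shoves it along until it is backed by the stop bar, then runs under it.
- cookie3_c (a point): Centre (7 mm above the underside) of a stiff brown cookie with dark chips, a disc 92 mm across, 14 mm thick, 60 to 110 g, flat on the bench at the start; z is its axis. Two or three cookies are present (None if absent). The lower edge is bevelled: underside 72 mm across, full width from 6 mm up. A blade pushed at it shoves it along until it is backed by the stop bar, then runs under it.
- cookie1: The same cookie, origin at the centre of its underside. It is slippery on the steel blade (slides off at 16 to 25 degrees of tilt), less so on the bench and in the pan.
- cookie2: The same cookie, origin at the centre of its underside. It is slippery on the steel blade (slides off at 16 to 25 degrees of tilt), less so on the bench and in the pan.
- cookie3: The same cookie, origin at the centre of its underside. It is slippery on the steel blade (slides off at 16 to 25 degrees of tilt), less so on the bench and in the pan.
- stop_bar: Dark steel bar fixed to the bench, 440 mm long (y), 16 mm thick, 30 mm high. Origin on the bench at the middle of its front face; +x points into the bar: pushing along +x drives a cookie square against the front face (plane x = 0). Cookie centres start 65 to 105 mm in front of it (x negative), in lanes about 125 mm apart along y.
- spatula_grip (a point): Centre of the spatula's red handle, the point to hold, 50 mm above the blade's underside. x points from handle to blade, y across, z up. The handle is a level bar 20 mm wide, 24 mm high, reaching 75 mm behind and 40 mm before this point, with free room beneath it.
- spatula_tip (a point): Middle of the blade's front edge, at its underside: 165 mm ahead of the handle point and 50 mm below it. Same axes. The flat steel blade is 100 mm long, 70 mm wide, 2.5 mm thick; behind it a neck rises to the handle.
- spatula: The spatula, about 180 g; origin at the blade's underside, 45 mm behind the front edge, axes as for its handle point. A small foot under the handle's rear end, 67 mm behind the handle point and level with the blade's underside, keeps it level on the bench.
- spatula_mat_c (a point): Centre of the blue mat on the bench, 330 mm along its x, 130 mm along its y, with no height to the touch. The spatula lies on it at the start and must lie on it at the end, lengthwise, either way round.
- crank_hub (a point): Centre of the crank's dark square hub, 30 mm above its underside. Hub 44 x 44 mm, 46 mm high. z up, x along the arm. The arm, 22 mm wide, leaves the hub's +x side 18 to 28 mm above the underside, so the hub is gripped across its y faces.
- crank: The crank, about 360 g; origin on the hub's axis at its underside, axes as for its hub. Under the hub is a square socket, 24 mm wide and 30 mm deep, square to x and y. At the start it stands upright on the bench on the green mat.
- crank_grip (a point): Point to hold the crank's red upright handle, a freely spinning sleeve 22 mm across, 90 mm along the arm from the hub's axis. The point is 75 mm above the hub's underside (45 mm above the hub point); the sleeve reaches from 28 to 95 mm above the underside.
- crank_mat_c (a point): Centre of the green mat on the bench, 170 mm along its x, 110 mm along its y, with no height to the touch. The crank stands there at the start and must stand there at the end.
- shaft_base (a point): Foot of the square steel shaft on its axis, on top (55 mm above the bench) of the blue winder housing, 90 x 90 mm. Shaft 20 mm square, 18 mm high, then tapering to 12 mm square at 27 mm; x and y are square to its flats and turn with it. The crank fits in any of four quarter turns; seated, its hub rests on the housing, hub point 30 mm above this one.
- shaft (a joint): Shaft angle, rad: 0 at the start, grows clockwise seen from above, to 6.6 (a little over one turn) at the end stop. Turning it needs about 0.2 N m and it stays where it is left.
- pan (a joint): Travel of the pan along its bed, m: 0 at the loading end (nearer the robot), 0.12 at the far end, geared to the shaft at 18.2 mm per rad.
- pan_floor (a point): Centre of the inner floor of the open aluminium pan: 180 mm inside along its x (the way it travels), 300 mm along its y; walls 4 mm thick stand 26 mm above the floor, which lies 25 mm above the bench.
- sauce: Yellow squeeze bottle with red cap, a bystander, 58 mm across, 170 mm high; origin at the centre of its underside.
- cup: Steel cup, a bystander, 68 mm across, 70 mm high; origin at the centre of its underside.
There are look-alikes about, which are no part of the job. Of the things shaped like the crank, the dark steel one is meant.

How it is judged:
By the outcome, as a careful person would: the job done as asked, in the order asked, and still so for the second after the job is handed in, with the robot touching nothing.
Of cookie1, cookie2, cookie3 only 2 to 3 are there at a start; the rules pass over those that are not, and their reading is None.
At some moment in a run one of cookie1, cookie2, cookie3 may be knocked a few centimetres aside while the robot is not near it.
It also fails if it takes over 210 s, if anything falls off the work surface, if the arm or the gripper's body presses on something with over 40 N, if the wrist force passes 120 N, or if a joint passes its speed limit or range.

## Working session

There is one attempt and no reset: what is moved stays moved. The work goes in short steps, Python scripts to look and compute and a shell command to move; the robot and the scene stay as the last step left them, time stands still between calls to the robot, and variables do not carry over. Pictures are saved under pics/ and viewed, and the job is handed in when it is done.

```bash
ls; mkdir -p pics; python3 - <<'E'
from rig import sense,capture,calibration,finish_job,grasp_offset
import cv2,numpy as np
print(grasp_offset if not callable(grasp_offset) else grasp_offset())
for n in("top","side","wrist"):
    p,d=capture(n);cv2.imwrite(f"pics/{n}0.png",p[:,:,::-1]);np.save(f"pics/{n}0.npy",d)
    c=calibration(n);print(n,np.round(c["intrinsics"],1).tolist(),np.round(c["world_from_camera"],3).tolist(),[k for k in c])
print(sense())
E
```

```text
pics
18.700000000000003
top [[380.0, 0.0, 318.7], [0.0, 380.0, 209.2], [0.0, 0.0, 1.0]] [[0.022, 0.998, -0.057, 447.025], [-1.0, 0.021, -0.009, -81.404], [-0.007, 0.057, 0.998, 1227.885], [0.0, 0.0, 0.0, 1.0]] ['intrinsics', 'world_from_camera']
side [[375.6, 0.0, 322.6], [0.0, 375.6, 201.5], [0.0, 0.0, 1.0]] [[0.826, 0.432, -0.361, 177.593], [-0.563, 0.648, -0.513, -553.43], [0.012, 0.627, 0.779, 817.794], [0.0, 0.0, 0.0, 1.0]] ['intrinsics', 'world_from_camera']
wrist [[334.2, 0.0, 322.5], [0.0, 334.2, 200.7], [0.0, 0.0, 1.0]] [[0.226, -0.932, -0.282, 47.975], [0.974, 0.217, 0.065, 526.797], [0.001, -0.289, 0.957, 372.46], [0.0, 0.0, 0.0, 1.0]] ['intrinsics', 'world_from_camera']
{'time_s': 0.15, 'joints': array([ 1.11861725e+00,  3.13318849e-01,  1.49824993e+00, -1.86042036e-05,
        1.33097144e+00, -2.23370089e-01]), 'dq': array([-7.16002506e-05, -2.96462124e-03, -2.36149952e-03, -1.04860353e-03,
       -1.78548875e-03,  8.23945896e-04]), 'tau': array([ 9.29144007e-04, -4.12370360e+01, -2.59795833e+01, -1.70644471e-04,
        3.35146207e-03, -7.82620987e-05]), 'eef_pos': array([118.99808636, 511.14719135, 230.87263167]), 'ee_rot': array([ 0.55350874, -0.43980586,  0.55410723,  0.43950434]), 'force': array([-0.8943507 ,  0.12623876,  0.92433715]), 'wrist_torque': array([ 0.02040529,  0.01493021, -0.06720361]), 'grip_width': 0.9973922780302719}
```

View pics/top0.png

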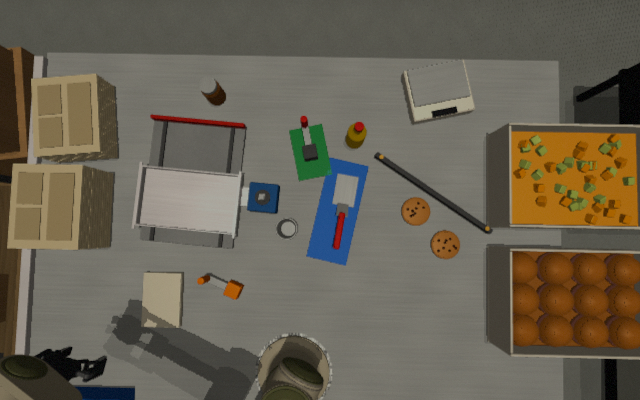

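View pics/side0.png

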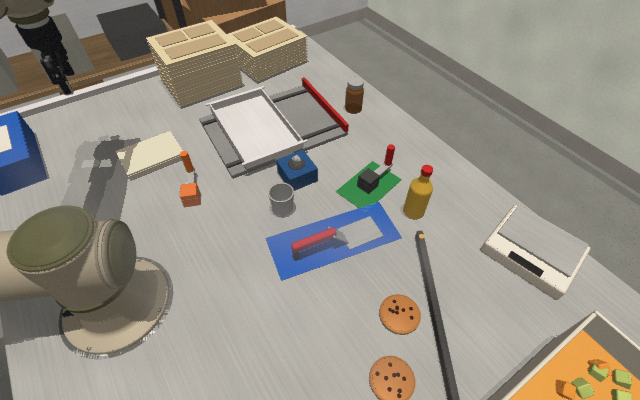

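View pics/wrist0.png

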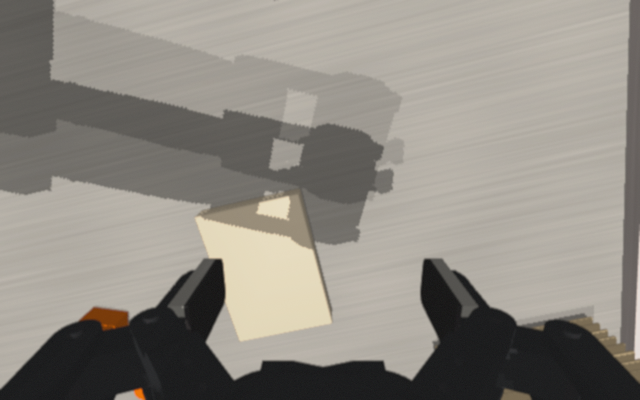

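The top view shows two cookies at (415,211) and (445,244), with the dark bar running from (378,156) to (490,229). The spatula is on the blue mat, handle at (338,230). The dark crank is on the green mat at (309,152), its red handle at (304,122). Its look-alike is the orange crank at (234,289). The pan is at (190,200), the blue winder at (263,198), the cup at (288,229) and the bottle at (357,134).

Next I measure.

```bash
cat > h.py <<'E'
from rig import sense,capture,calibration,grasp_offset
import cv2,numpy as np
from scipy.spatial.transform import Rotation as R
def ray(c,u,v):
    K=c["intrinsics"];T=np.array(c["world_from_camera"])
    d=np.array([(u-K[0][2])/K[0][0],-(v-K[1][2])/K[1][1],-1.])
    return T[:3,3],T[:3,:3]@d
def onz(c,u,v,z):
    o,d=ray(c,u,v);return o+d*(z-o[2])/d[2]
def proj(c,P):
    K=np.array(c["intrinsics"]);T=np.array(c["world_from_camera"])
    q=T[:3,:3].T@(np.asarray(P,float)-T[:3,3]);q=np.array([q[0],-q[1],-q[2]]);q=K@q;return q[:2]/q[2]
def two(c1,p1,c2,p2):
    o1,d1=ray(c1,*p1);o2,d2=ray(c2,*p2);A=np.stack([d1,-d2],1);s=np.linalg.lstsq(A,o2-o1,rcond=None)[0]
    a=o1+s[0]*d1;b=o2+s[1]*d2;return (a+b)/2,np.linalg.norm(a-b)
def toolR():
    q=sense()["ee_rot"];return R.from_quat([q[1],q[2],q[3],q[0]])
def goal(pos,Rm):
    """shift & rotvec scaled, for target TCP pos(world) and tool rotation matrix Rm (world)"""
    s=sense();r=toolR();sh=r.inv().apply(np.asarray(pos)-s["eef_pos"])/300
    rv=(r.inv()*R.from_matrix(Rm)).as_rotvec()/.5
    return np.round(sh,4),np.round(rv,4)
def down(zdir):
    """tool pointing down, z axis (jaw dir) along angle zdir(rad)"""
    x=np.array([0,0,-1.]);z=np.array([np.cos(zdir),np.sin(zdir),0]);return np.stack([x,np.cross(z,x),z],1)
def mask(p,lo,hi):
    return cv2.inRange(cv2.cvtColor(p,cv2.COLOR_RGB2HSV),np.array(lo),np.array(hi))
def blobs(m,mn=20):
    cs,_=cv2.findContours(m,cv2.RETR_EXTERNAL,cv2.CHAIN_APPROX_NONE)
    return sorted([c for c in cs if cv2.contourArea(c)>mn],key=cv2.contourArea,reverse=True)
E
python3 - <<'E'
from h import *
p=cv2.imread("pics/top0.png")[:,:,::-1];ps=cv2.imread("pics/side0.png")[:,:,::-1];d=np.load("pics/top0.npy")
c=calibration("top");cs=calibration("side")
def show(n,m,z,cal,mn=20,k=4):
    for b in blobs(m,mn)[:k]:
        (u,v),(w,h),a=cv2.minAreaRect(b);box=cv2.boxPoints(((u,v),(w,h),a))
        P=onz(cal,u,v,z);B=[onz(cal,*q,z)[:2] for q in box]
        e=[B[1]-B[0],B[2]-B[1]]
        print(n,np.round([u,v,cv2.contourArea(b)]),"P",np.round(P),"sz",[round(np.linalg.norm(x)) for x in e],"ang",[round(np.degrees(np.arctan2(x[1],x[0])),1) for x in e])
bl=([100,120,60],[125,255,255])
for nm,pp,cal in(("T",p,c),("S",ps,cs)):
    show(nm+"blue z0",mask(pp,*bl),0,cal)
    show(nm+"green z0",mask(pp,[45,100,40],[85,255,255]),0,cal)
    m=mask(pp,[5,90,70],[18,255,255]);
    show(nm+"brown z14",m,14,cal,60,8)
    show(nm+"red z50",mask(pp,[0,150,80],[4,255,255])|mask(pp,[174,150,80],[180,255,255]),50,cal,10,6)
for nm,f in(("mat",0),):pass
for i,(x,y,w,h) in enumerate([(270,90,120,190),(340,130,170,130)]):
    cv2.imwrite(f"pics/crop{i}.png",cv2.resize(p[y:y+h,x:x+w,::-1],None,fx=3.2,fy=3.2,interpolation=cv2.INTER_CUBIC))
cv2.imwrite("pics/crop2.png",cv2.resize(p[105:255,120:300,::-1],None,fx=4,fy=4,interpolation=cv2.INTER_CUBIC))
E
```

```text
Tblue z0 [ 337.  211. 3857.] P [ 512. -131.    0.] sz [329, 131] ang [np.float64(-12.0), np.float64(-102.2)]
Tblue z0 [262. 197. 733.] P [552. 113.   0.] sz [92, 90] ang [np.float64(-3.9), np.float64(-94.5)]
Tgreen z0 [ 310.  152. 1234.] P [703. -39.   0.] sz [109, 168] ang [np.float64(-77.4), np.float64(-167.6)]
Tbrown z14 [  575.   300. 11726.] P [ 248. -883.   14.] sz [299, 406] ang [np.float64(-1.6), np.float64(-90.0)]
Tbrown z14 [  574.   178. 11644.] P [ 632. -887.   14.] sz [407, 306] ang [np.float64(-88.9), np.float64(178.5)]
Tbrown z14 [ 14. 103. 899.] P [843. 935.  14.] sz [90, 373] ang [np.float64(-89.0), np.float64(-176.2)]
Tbrown z14 [ 10. 302. 652.] P [201. 902.  14.] sz [335, 48] ang [np.float64(0.2), np.float64(-92.4)]
Tbrown z14 [445. 244. 622.] P [ 414. -474.   14.] sz [89, 89] ang [np.float64(-88.8), np.float64(-180.0)]
Tbrown z14 [415. 211. 608.] P [ 518. -379.   14.] sz [89, 90] ang [np.float64(-44.0), np.float64(-134.4)]
Tbrown z14 [233. 289. 249.] P [256. 195.  14.] sz [55, 51] ang [np.float64(-22.3), np.float64(-112.3)]
Tbrown z14 [203. 279.  68.] P [285. 292.
[... 1361 characters left out ...]
.] P [ -32. 1067.   14.] sz [219, 362] ang [np.float64(-0.2), np.float64(-93.8)]
Sbrown z14 [ 400.  314. 1216.] P [ 513. -383.   14.] sz [92, 91] ang [np.float64(-33.9), np.float64(-133.5)]
Sbrown z14 [190. 194. 392.] P [258. 201.  14.] sz [57, 85] ang [np.float64(-33.7), np.float64(-112.7)]
Sbrown z14 [167.  15. 296.] P [ 577. 1265.   14.] sz [73, 320] ang [np.float64(6.7), np.float64(-103.1)]
Sred z50 [324. 104. 388.] P [771. 292.  50.] sz [35, 314] ang [np.float64(26.1), np.float64(-94.5)]
Sred z50 [389. 154. 104.] P [795. -10.  50.] sz [85, 19] ang [np.float64(41.9), np.float64(-50.4)]
Sred z50 [427. 170.  88.] P [ 842. -118.   50.] sz [29, 44] ang [np.float64(-33.6), np.float64(-134.6)]
```

View pics/crop0.png

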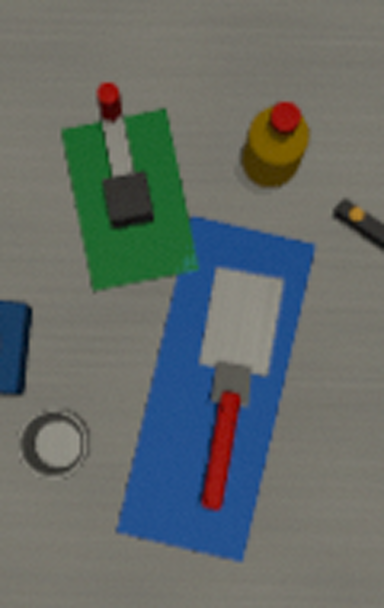

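View pics/crop1.png

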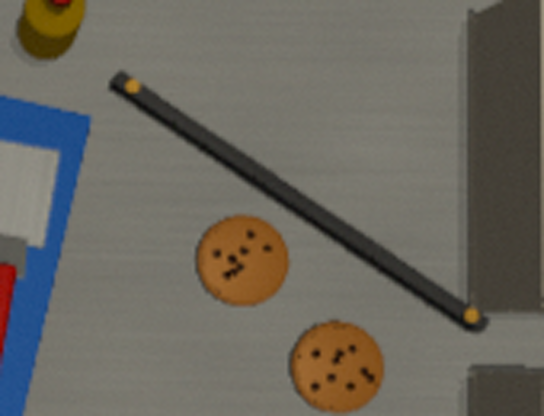

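View pics/crop2.png

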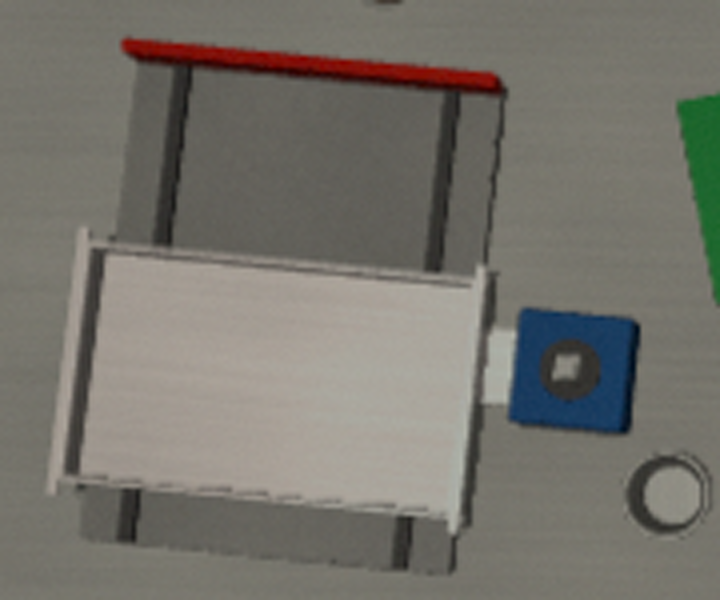

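```bash
cat > m1.py <<'E'
from h import *
p=cv2.imread("pics/top0.png")[:,:,::-1];ps=cv2.imread("pics/side0.png")[:,:,::-1]
c=calibration("top");cs=calibration("side")
def rect(n,m,z,cal,roi=None):
    if roi: mm=np.zeros_like(m);x0,y0,x1,y1=roi;mm[y0:y1,x0:x1]=m[y0:y1,x0:x1];m=mm
    b=blobs(m,8)[0]
    P=np.array([onz(cal,*q[0],z)[:2]*1000 for q in b]).astype(np.float32)
    (x,y),(w,h),a=cv2.minAreaRect((P/1000).astype(np.float32))
    print(n,"c",round(x,1),round(y,1),"sz",round(w+0*3,1),round(h,1),"ang",round(a,1),round(a-90,1))
for nm,pp,cal,roi in(("T",p,c,(365,140,500,240)),("S",ps,cs,(400,225,480,400))):
    rect(nm+" bar z30",mask(pp,[0,0,0],[180,140,75]),30,cal,roi)
# spatula
rect("handle z62",mask(p,[0,130,60],[5,255,255])|mask(p,[172,130,60],[180,255,255]),60,c,(325,195,355,255))
g=mask(p,[0,0,100],[180,60,255]);rect("blade z2",g,2,c,(330,165,362,207))
rect("crank hub top z46",mask(p,[0,0,0],[180,140,75]),46,c,(298,140,322,165))
rect("crank handle z95",mask(p,[0,130,60],[5,255,255])|mask(p,[172,130,60],[180,255,255]),90,c,(296,112,312,126))
rect("house z55",mask(p,[100,120,60],[125,255,255]),55,c,(245,180,285,218))
for lo in (110,130,150):
  rect("shaft z82",mask(p,[0,0,lo],[180,60,255]),82,c,(254,188,273,207))
rect("pan z51",mask(p,[0,0,120],[180,60,255]),51,c,(125,155,244,240))
rect("cup z70",mask(p,[0,0,0],[180,60,255])&0|mask(p,[0,0,90],[180,60,95])*0+255*(cv2.inRange(p,(0,0,0),(0,0,0))>300).astype(np.uint8),70,c,(276,217,300,240)) if 0 else None
E
python3 m1.py
python3 - <<'E'
from h import *
c=calibration("top")
for n,u,v,z in[("cup",288,229,70),("bottle",357,134,100)]:print(n,onz(c,u,v,z))
p=cv2.imread("pics/top0.png")
# pan corners in crop2 (/4 +120,+105) at z51
for u,v in[(85,235),(485,268),(457,530),(52,490)]:print(onz(c,120+u/4,105+v/4,51))
print(p[195:203,258:270].mean(2).astype(int))
cv2.imwrite("pics/crop3.png",cv2.resize(p[180:216,244:284],None,fx=15,fy=15,interpolation=cv2.INTER_CUBIC))
E
```

```text
T bar z30 c 596.1 -443.6 sz 295.2 397.4 ang 1.1 -88.9
S bar z30 c 548.0 -455.4 sz 269.0 13.8 ang 56.5 -33.5
handle z62 c 450.6 -133.8 sz 19.2 111.9 ang 81.6 -8.4
blade z2 c 580.5 -154.4 sz 69.5 99.0 ang 81.1 -8.9
crank hub top z46 c 693.8 -38.8 sz 49.6 44.4 ang 10.7 -79.3
crank handle z95 c 780.3 -19.6 sz 30.3 19.1 ang 12.5 -77.5
house z55 c 547.4 104.0 sz 86.2 88.1 ang 85.8 -4.2
shaft z82 c 548.5 104.2 sz 12.2 18.1 ang 1.2 -88.8
cup [450.51787646  20.83931906  70.        ]
bottle [ 739.88594746 -181.75307783  100.        ]
[644.84027885 488.07331082  51.        ]
[625.22353156 173.31217258  51.        ]
[420.72678513 188.21527     51.        ]
[444.83444693 504.13143196  51.        ]
[[ 66 127 133 131 133 125 111  63  49  48  51  49]
 [ 74 123 130 131 132 111  90  59  48  48  50  51]
 [ 93 127 135 132 133 108  80  54  51  48  51  52]
 [116 126 127 123 125 105  73  53  50  48  51  48]
 [105 103  92  87  93  88  58  53  48  49  50  41]
 [ 61  55  53  55  54  51  48  49  48  48  49  42]
 [ 50  47  51  53  48  47  43  49  53  51  53  52]
 [ 50  50  49  51  50  49  51  52  50  52  56  62]]Traceback (most recent call last):
  File "m1.py", line 19, in <module>
    rect("shaft z82",mask(p,[0,0,lo],[180,60,255]),82,c,(254,188,273,207))
    ~~~~^^^^^^^^^^^^^^^^^^^^^^^^^^^^^^^^^^^^^^^^^^^^^^^^^^^^^^^^^^^^^^^^^^
  File "m1.py", line 6, in rect
    b=blobs(m,8)[0]
      ~~~~~~~~~~^^^
IndexError: list index out of range
```

View pics/crop3.png

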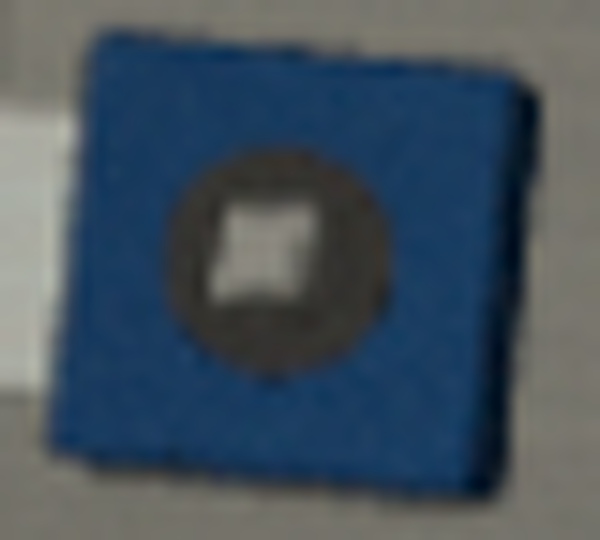

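```bash
python3 - <<'E'
from h import *
p=cv2.imread("pics/top0.png")[:,:,::-1];c=calibration("top")
d=np.load("pics/top0.npy")
m=mask(p,[0,0,0],[180,140,75]);mm=np.zeros_like(m)
poly=np.array([[368,150],[384,148],[500,225],[494,240],[480,236],[372,164]]);cv2.fillPoly(mm,[poly],255)
m&=mm
b=blobs(m,8)[0]
P=np.array([onz(c,*q[0],30)[:2] for q in b]).astype(np.float32)
r=cv2.minAreaRect(P);print(r);print(cv2.boxPoints(r))
# orange screws ends
print(onz(c,340+132/3.2,130+87/3.2,30),onz(c,340+471/3.2,130+316/3.2,30))
E
```

```text
((580.3407592773438, -440.36224365234375), (452.0250244140625, 47.524898529052734), 57.0701904296875)
[[ 437.5331  -617.1454 ]
 [ 477.42252 -642.98047]
 [ 723.14844 -263.5791 ]
 [ 683.25903 -237.74402]]
[ 684.9195381  -266.17645657   30.        ] [ 464.91613668 -600.92198459   30.        ]
```

```bash
python3 - <<'E'
from h import *
r=toolR().as_matrix();print(np.round(r,3), "zyaw",np.degrees(np.arctan2(r[1,2],r[0,2])))
for zy in(81.3,-98.7):
    print(zy,goal([467.4,-136.8,200],down(np.radians(zy))))
E
```

```text
[[-0.    -0.974  0.227]
 [-0.001  0.227  0.974]
 [-1.     0.    -0.001]] zyaw 76.89046969301691
81.3 (array([ 0.1043, -1.621 , -1.84  ]), array([-0.1539, -0.0018, -0.0005]))
-98.7 (array([ 0.1043, -1.621 , -1.84  ]), array([ 6.1293e+00, -7.0000e-04,  2.8000e-03]))
```

```bash
R='' ; python3 -m jog '[{"linear":[0,-0.81,-0.92],"rotation":[-0.15,0,0],"grip":85},{"linear":[0,-0.81,-0.92],"rotation":[-0.15,0,0],"grip":85},{"linear":[0,-0.81,-0.92],"rotation":[-0.15,0,0],"grip":85},{"linear":[0,-0.81,-0.92],"rotation":[-0.15,0,0],"grip":85},{"linear":[0,-0.81,-0.92],"rotation":[-0.15,0,0],"grip":85},{"linear":[0,-0.81,-0.92],"rotation":[-0.15,0,0],"grip":85},{"linear":[0,-0.81,-0.92],"rotation":[-0.15,0,0],"grip":85},{"linear":[0,-0.81,-0.92],"rotation":[-0.15,0,0],"grip":85},{"linear":[0,-0.81,-0.92],"rotation":[-0.15,0,0],"grip":85},{"linear":[0,-0.81,-0.92],"rotation":[-0.15,0,0],"grip":85}]' 40
python3 - <<'E'
from h import *
print(sense()["joints"],goal([467.4,-136.8,180],down(np.radians(81.3))))
p,d=capture("wrist");cv2.imwrite("pics/w1.png",p[:,:,::-1]);c=calibration("wrist");print(proj(c,[547,104,55]),proj(c,[451,21,70]))
E
```

```text
time_s: 0.98
eef_pos: [295.3, 183.1, 231.1]
ee_rot: [0.538, -0.459, 0.539, 0.458]
force: [-0.9, -0.7, 0.4]
grip_width: 0.995
[ 0.21523875 -0.09539389  1.95822379 -0.00214229  1.27881739 -1.1939687 ] (array([ 0.1728, -0.7369, -0.9602]), array([-0.0183, -0.0039,  0.0014]))
[289.82938954 391.60481414] [196.95587846 343.68741929]
```

View pics/w1.png

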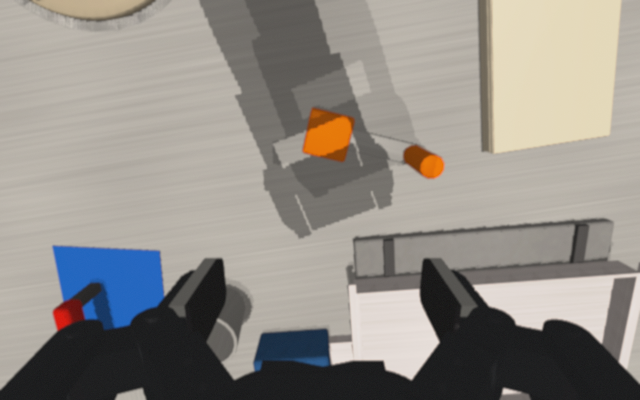

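The wrist view shows the orange look-alike at (330,135), with the winder at (292,350), the pan and the cup at the edges. Moving on to the spatula.

```bash
python3 -m jog '[{"linear":[0.17,-0.737,-0.96],"rotation":[-0.018,0,0],"grip":60},{"linear":[0.17,-0.737,-0.96],"rotation":[-0.018,0,0],"grip":60},{"linear":[0.17,-0.737,-0.96],"rotation":[-0.018,0,0],"grip":60},{"linear":[0.17,-0.737,-0.96],"rotation":[-0.018,0,0],"grip":60},{"linear":[0.17,-0.737,-0.96],"rotation":[-0.018,0,0],"grip":60},{"linear":[0.17,-0.737,-0.96],"rotation":[-0.018,0,0],"grip":60},{"linear":[0.17,-0.737,-0.96],"rotation":[-0.018,0,0],"grip":60},{"linear":[0.17,-0.737,-0.96],"rotation":[-0.018,0,0],"grip":60},{"linear":[0.17,-0.737,-0.96],"rotation":[-0.018,0,0],"grip":60},{"linear":[0.17,-0.737,-0.96],"rotation":[-0.018,0,0],"grip":60},{"linear":[0.17,-0.737,-0.96],"rotation":[-0.018,0,0],"grip":60}]' 40
python3 - <<'E'
from h import *
print(sense()["joints"],goal([467.4,-136.8,32],down(np.radians(81.3))))
p,d=capture("wrist");cv2.imwrite("pics/w2.png",p[:,:,::-1]);c=calibration("wrist")
m=mask(p,[0,130,60],[5,255,255])|mask(p,[172,130,60],[180,255,255])
for b in blobs(m,100)[:3]:
    P=np.array([onz(c,*q[0],62)[:2] for q in b]).astype(np.float32);r=cv2.minAreaRect(P);print(r)
E
```

```text
time_s: 1.95
eef_pos: [467.0, -134.1, 179.4]
ee_rot: [0.536, -0.46, 0.537, 0.461]
force: [0.1, 0.3, -0.3]
grip_width: 0.701
[-5.21075221e-01  2.77475323e-01  1.68770191e+00 -7.68716614e-04
  1.17821938e+00 -1.94012269e+00] (array([ 0.4912, -0.0037, -0.0085]), array([ 0.0008, -0.    , -0.0039]))
((448.00115966796875, -132.59664916992188), (18.37920379638672, 111.42037963867188), 81.15396118164062)
```

View pics/w2.png

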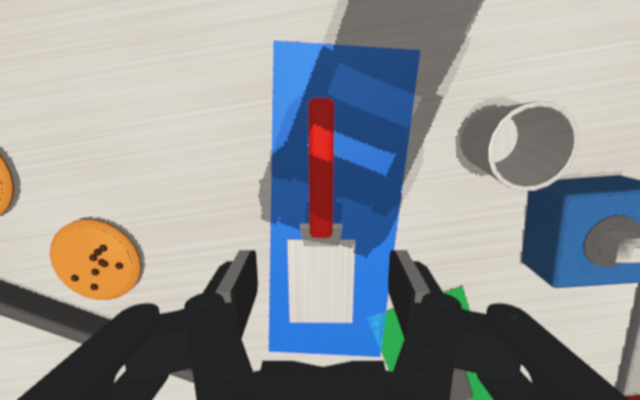

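The wrist view shows the spatula's red handle at (320,165), centred between the fingers. It agrees with the top-view estimate to within 2 mm. Descending.

```bash
python3 -m jog '[{"linear":[0.35,-0.003,-0.008],"rotation":[0,0,0],"grip":55},{"linear":[0.35,-0.003,-0.008],"rotation":[0,0,0],"grip":55},{"linear":[0.42,-0.003,-0.008],"rotation":[0,0,0],"grip":55},{"linear":[0.46,-0.003,-0.008],"rotation":[0,0,0],"grip":55},{"linear":[0.491,-0.003,-0.008],"rotation":[0,0,0],"grip":55},{"linear":[0.491,-0.003,-0.008],"rotation":[0,0,0],"grip":55},{"linear":[0.491,-0.003,-0.008],"rotation":[0,0,0],"grip":10},{"linear":[0.491,-0.003,-0.008],"rotation":[0,0,0],"grip":10},{"linear":[0.491,-0.003,-0.008],"rotation":[0,0,0],"grip":10},{"linear":[0.491,-0.003,-0.008],"rotation":[0,0,0],"grip":10},{"linear":[0.491,-0.003,-0.008],"rotation":[0,0,0],"grip":10},{"linear":[0.491,-0.003,-0.008],"rotation":[0,0,0],"grip":10},{"linear":[0.491,-0.003,-0.008],"rotation":[0,0,0],"grip":10},{"linear":[0.491,-0.003,-0.008],"rotation":[0,0,0],"grip":10}]' 110
python3 - <<'E'
from h import *
print(sense())
# plan: push line cookie1
u=np.array([np.cos(np.radians(-33.3)),np.sin(np.radians(-33.3))]);v=np.array([-u[1],u[0]])
F=np.array([568.2,-429.1])
for ck in([516,-381],[412,-474]):
    r=np.array(ck)-F;print("cookie u,v",r@u,r@v)
E
```

```text
time_s: 3.17
eef_pos: [467.8, -136.0, 34.2]
ee_rot: [0.536, -0.462, 0.536, 0.46]
force: [-0.7, 1.9, 9.0]
grip_width: 0.212
{'time_s': 3.1667, 'joints': array([-5.23813857e-01,  4.92189331e-01,  1.82511402e+00, -5.69818663e-04,
        8.22584485e-01, -1.94386246e+00]), 'dq': array([ 0.00212349,  0.00161952,  0.00100212,  0.00117545, -0.00059993,
        0.00109678]), 'tau': array([-4.60817786e-01, -3.80603850e+01, -1.70307505e+01, -1.89997558e-01,
       -4.66416255e-01, -6.78958866e-03]), 'eef_pos': array([ 467.82493279, -136.04780312,   34.24074756]), 'ee_rot': array([ 0.53620197, -0.46165047,  0.53608233,  0.46041507]), 'force': array([-0.69467401,  1.88275417,  8.98933804]), 'wrist_torque': array([0.31412637, 0.20679583, 0.04226546]), 'grip_width': 0.21198339921983367}
cookie u,v -70.0371418091339 11.543342982311321
cookie u,v -105.90198531760777 -123.28511469674352
```

```bash
python3 -m jog '[{"linear":[-0.08,0,0],"rotation":[0,0,0],"grip":10},{"linear":[-0.16,0,0],"rotation":[0,0,0],"grip":10},{"linear":[-0.24,0,0],"rotation":[0,0,0],"grip":10},{"linear":[-0.3,0,0],"rotation":[0,0,0],"grip":10},{"linear":[-0.3,0,0],"rotation":[0,0,0],"grip":10},{"linear":[-0.3,0,0],"rotation":[0,0,0],"grip":10}]' 110
cat >> h.py <<'E'
TIP=np.array([34.2,-164,0.])
def spat(tip,yaw,pitch):
    """goal for spatula tip at world pos, heading yaw deg, pitch deg (tip down +)"""
    M=down(np.radians(yaw+90))@R.from_euler('z',pitch,degrees=True).as_matrix()
    return goal(np.asarray(tip)-M@TIP,M)
def tipnow():
    s=sense();return s["eef_pos"]+toolR().apply(TIP)
E
python3 - <<'E'
from h import *
s=sense();print(s["force"],s["grip_width"],tipnow())
p,d=capture("side");cv2.imwrite("pics/s3.png",p[:,:,::-1])
p,d=capture("wrist");cv2.imwrite("pics/w3.png",p[:,:,::-1]);c=calibration("wrist");cs=calibration("side");print(proj(c,tipnow()),proj(cs,tipnow()))
E
```

```text
time_s: 3.67
eef_pos: [467.9, -136.0, 124.9]
ee_rot: [0.536, -0.462, 0.536, 0.46]
force: [-0.3, 0.0, -2.2]
grip_width: 0.213
[-0.34974215  0.04203962 -2.199488  ] 0.21286001318939216 [ 630.1659158  -160.65550469   91.24119207]
[323.47961891 448.91456336] [380.36785706 204.23360087]
```

View pics/s3.png

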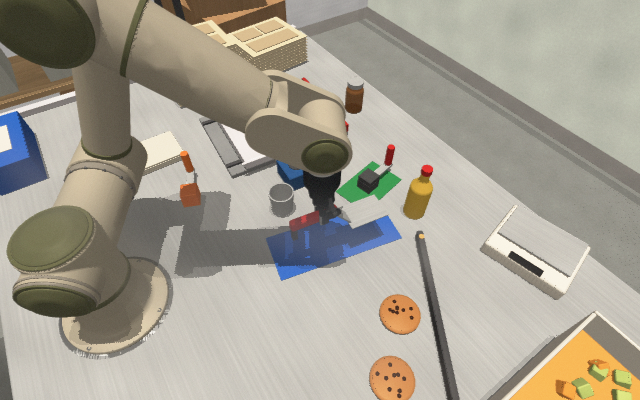

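View pics/w3.png

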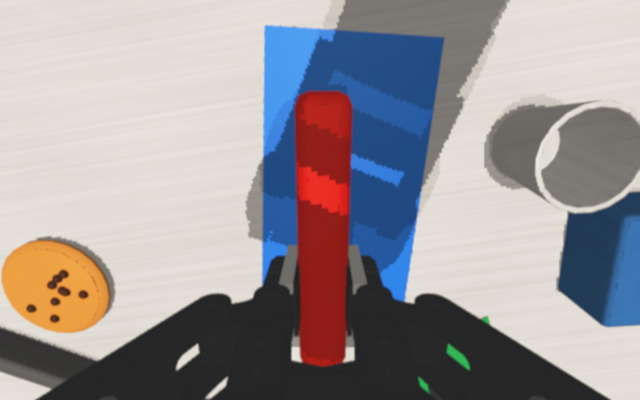

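Side view: the blade is held level, with its front edge at about (383,204), where predicted. The cookies at (400,314) and (392,378) have not moved.

```bash
cat >> h.py <<'E'
YB=-33.3
UD=np.array([np.cos(np.radians(YB)),np.sin(np.radians(YB))]);VD=np.array([-UD[1],UD[0]]);F=np.array([568.2,-429.1])
def buv(u,v,z): return np.r_[F+u*UD+v*VD,z]
E
python3 - <<'E'
from h import *
print(spat(buv(-140,11.5,60),YB,0)); print(buv(-140,11.5,60))
E
```

```text
(array([ 0.0973,  0.4251, -0.4587]), array([ 0.8616, -0.001 , -0.    ]))
[ 457.50073182 -342.62502082   60.        ]
```

```bash
python3 -m jog '[{"linear":[0,0.425,-0.459],"rotation":[0.86,0,0],"grip":10},{"linear":[0,0.425,-0.459],"rotation":[0.86,0,0],"grip":10},{"linear":[0,0.425,-0.459],"rotation":[0.86,0,0],"grip":10},{"linear":[0,0.425,-0.459],"rotation":[0.86,0,0],"grip":10},{"linear":[0,0.425,-0.459],"rotation":[0.86,0,0],"grip":10},{"linear":[0.1,0.425,-0.459],"rotation":[0.86,0,0],"grip":10},{"linear":[0.1,0.425,-0.459],"rotation":[0.86,0,0],"grip":10},{"linear":[0.1,0.425,-0.459],"rotation":[0.86,0,0],"grip":10}]' 110
python3 - <<'E'
from h import *
print(tipnow(),sense()["force"],sense()["joints"])
p,d=capture("top");cv2.imwrite("pics/t4.png",p[:,:,::-1]);c=calibration("top")
m=mask(p,[5,90,70],[18,255,255])
for b in blobs(m,150):
    (x,y),r=cv2.minEnclosingCircle(b)
    if 330<x<480 and r<25:
        P=onz(c,x,y,12);q=P[:2]-F;print(x,y,r,P,"uv",q@UD,q@VD)
print(spat(buv(-135,11.5,1),YB,1.5))
E
```

```text
time_s: 4.43
eef_pos: [319.8, -251.7, 92.3]
ee_rot: [0.622, -0.334, 0.623, 0.337]
force: [0.1, 0.6, -0.9]
grip_width: 0.213
[ 456.78332232 -341.52773877   57.37397444] [ 0.10402034  0.5940676  -0.92487148] [-9.56430522e-01  2.43788769e-01  2.00484605e+00 -3.77387777e-04
  8.97403425e-01 -1.94622864e+00]
445.0909118652344 244.31817626953125 14.737821578979492 [ 412.84196917 -475.1345628    12.        ] uv -104.57536041668888 -123.7711303500481
415.2317199707031 211.23170471191406 14.538857460021973 [ 516.20670651 -379.61254079   12.        ] uv -70.62612174971171 12.816478198253538
(array([ 0.1791, -0.0208, -0.0015]), array([0.0026, 0.0007, 0.0487]))
```

View pics/t4.png

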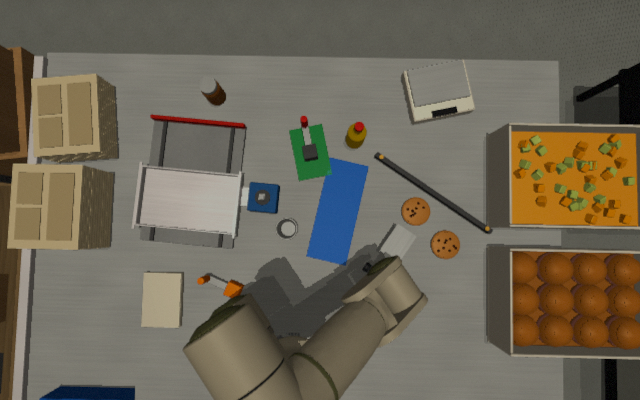

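The top view shows the blade at (398,240), lined up with the first cookie at (415,211). Lowering to the bench.

```bash
python3 -m jog '[{"linear":[0.1,-0.02,0],"rotation":[0,0,0.045],"grip":10},{"linear":[0.15,-0.02,0],"rotation":[0,0,0.045],"grip":10},{"linear":[0.172,-0.02,0],"rotation":[0,0,0.045],"grip":10},{"linear":[0.18,-0.02,0],"rotation":[0,0,0.045],"grip":10},{"linear":[0.18,-0.02,0],"rotation":[0,0,0.045],"grip":10}]' 110
python3 - <<'E'
from h import *
print(tipnow(),sense()["force"])
print(spat(buv(-4,11.8,-0.5),YB,1.5))
E
```

```text
time_s: 4.9
eef_pos: [325.9, -255.2, 39.7]
ee_rot: [0.618, -0.329, 0.626, 0.344]
force: [0.6, 0.3, -1.0]
grip_width: 0.215
[ 462.40303803 -344.44418344    1.52979429] [ 0.63895408  0.30239385 -1.01206102]
(array([-0.0049, -0.4366, -0.0026]), array([0.0045, 0.0006, 0.0043]))
```

```bash
python3 -m jog '[{"linear":[0.004,-0.04,-0.001],"rotation":[0.004,0,0],"grip":10},{"linear":[0.004,-0.08,-0.001],"rotation":[0.004,0,0],"grip":10},{"linear":[0.003,-0.12,-0.001],"rotation":[0.004,0,0],"grip":10},{"linear":[0.002,-0.16,-0.002],"rotation":[0.004,0,0],"grip":10},{"linear":[0.001,-0.18,-0.002],"rotation":[0.004,0,0],"grip":10},{"linear":[0.001,-0.18,-0.002],"rotation":[0.004,0,0],"grip":10}]' 110
cat >> h.py <<'E'
def cookies(name="top",tag=None,z=12,amin=150):
    p,d=capture(name);c=calibration(name)
    if tag: cv2.imwrite(f"pics/{tag}.png",p[:,:,::-1])
    for b in blobs(mask(p,[5,90,70],[18,255,255]),amin):
        (x,y),r=cv2.minEnclosingCircle(b)
        P=onz(c,x,y,z)
        if r<60 and 100<P[0]<750 and -700<P[1]<600:
            q=P[:2]-F;print("blob",round(x),round(y),round(r,1),np.round(P,1),"uv",np.round([q@UD,q@VD],1))
    return p
E
python3 - <<'E'
from h import *
t=tipnow();q=t[:2]-F;print(t,q@UD,q@VD,sense()["force"],sense()["wrist_torque"])
p=cookies("top");cv2.imwrite("pics/t5.png",cv2.resize(p[140:290,330:510,::-1],None,fx=4,fy=4))
print(spat(buv(-4,11.8,-0.5),YB,1.5))
E
```

```text
time_s: 5.4
eef_pos: [371.7, -286.0, 39.0]
ee_rot: [0.618, -0.329, 0.626, 0.343]
force: [-0.1, 0.3, -2.8]
grip_width: 0.213
[ 508.12535845 -375.48435321    1.20661157] -79.6470411249735 11.83000328105842 [-0.10053957  0.34023566 -2.82606814] [ 0.14018018  0.09953066 -0.05433466]
blob 445 244 14.7 [ 413.  -474.9   12. ] uv [-104.6 -123.5]
blob 420 205 14.5 [ 536.5 -393.6   12. ] uv [-46.   12.2]
blob 234 290 11.4 [255.4 193.9  12. ] uv [-603.5  348.9]
(array([-0.0037, -0.2558, -0.0004]), array([ 0.0015, -0.0002,  0.006 ]))
```

View pics/t5.png

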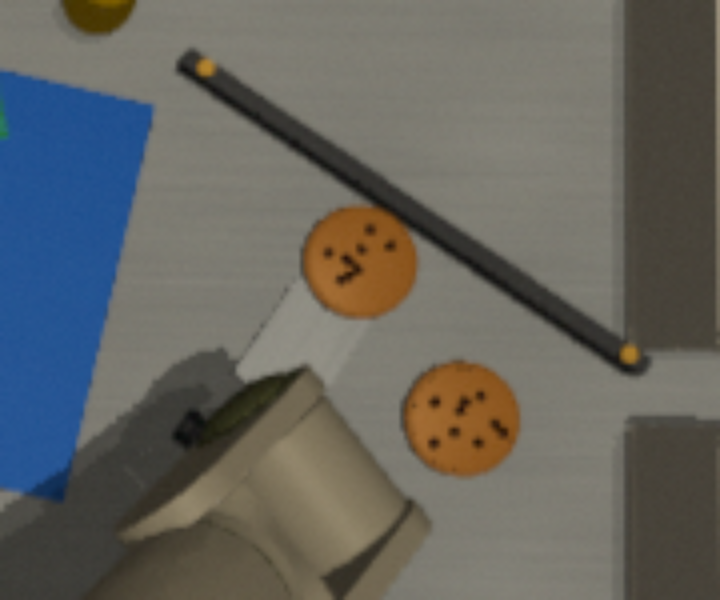

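The cookie is now backed against the bar with the blade tip at its edge. Running under it.

```bash
python3 -m jog '[{"linear":[0.004,-0.03,0],"rotation":[0.0015,0,0.004],"grip":10},{"linear":[0.003,-0.06,0],"rotation":[0.0015,0,0.004],"grip":10},{"linear":[0.003,-0.09,0],"rotation":[0.0015,0,0.004],"grip":10},{"linear":[0.002,-0.12,0],"rotation":[0.0015,0,0.004],"grip":10},{"linear":[0.002,-0.15,0],"rotation":[0.0015,0,0.004],"grip":10},{"linear":[0.001,-0.18,0],"rotation":[0.0015,0,0.004],"grip":10},{"linear":[0.001,-0.21,0],"rotation":[0.0015,0,0.004],"grip":10},{"linear":[0,-0.24,0],"rotation":[0.0015,0,0.004],"grip":10},{"linear":[0,-0.247,0],"rotation":[0.0015,0,0.004],"grip":10},{"linear":[0,-0.247,0],"rotation":[0.0015,0,0.004],"grip":10}]' 110
python3 - <<'E'
from h import *
t=tipnow();q=t[:2]-F;print(t,q@UD,q@VD,sense()["force"],sense()["wrist_torque"])
p=cookies("top");p,d=capture("side");cv2.imwrite("pics/s6.png",cv2.resize(p[200:400,300:500,::-1],None,fx=3,fy=3))
E
```

```text
time_s: 6.28
eef_pos: [433.1, -326.1, 37.4]
ee_rot: [0.618, -0.328, 0.626, 0.343]
force: [0.4, -1.0, 0.4]
grip_width: 0.215
[ 569.42017348 -415.72715751   -0.66253234] -6.322165690035713 11.847023275314722 [ 0.36047784 -0.99948576  0.36339904] [-0.23507455 -0.46114231 -0.02504725]
blob 420 205 14.5 [ 536.5 -394.5   12. ] uv [-45.5  11.6]
blob 233 290 11.0 [255.3 195.5  12. ] uv [-604.4  350.3]
blob 446 244 14.3 [ 413.9 -478.    12. ] uv [-102.1 -125.6]
```

View pics/s6.png

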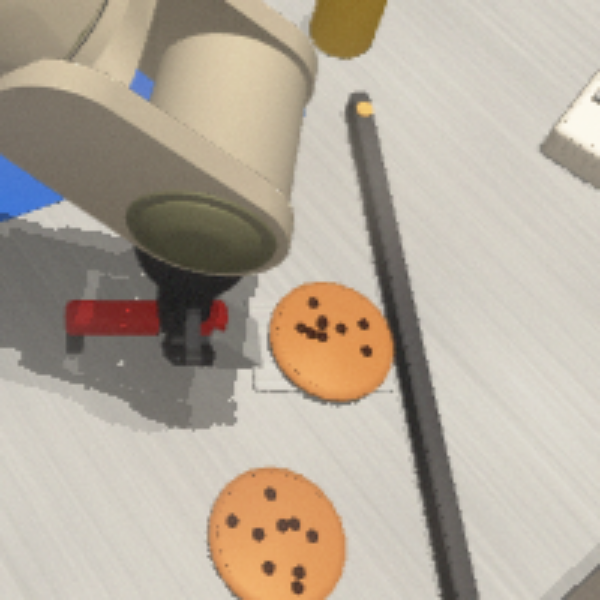

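The side view shows the cookie at crop (330,340) lying fully on the blade against the bar. Lifting it tip-up about 4°.

```bash
python3 - <<'E'
from h import *
print(spat(buv(-8,11.8,15),YB,-4))
print(spat(buv(-20,11.8,100),YB,-4))
E
```

```text
(array([-0.0008,  0.014 , -0.0003]), array([-0.0003, -0.0005, -0.1876]))
(array([-0.2831,  0.0608, -0.0003]), array([-0.0003, -0.0005, -0.1876]))
```

```bash
python3 -m jog '[{"linear":[0,0.005,0],"rotation":[0,0,-0.06],"grip":10},{"linear":[0,0.01,0],"rotation":[0,0,-0.12],"grip":10},{"linear":[-0.005,0.015,0],"rotation":[0,0,-0.18],"grip":10},{"linear":[-0.03,0.02,0],"rotation":[0,0,-0.187],"grip":10},{"linear":[-0.07,0.026,0],"rotation":[0,0,-0.187],"grip":10},{"linear":[-0.11,0.032,0],"rotation":[0,0,-0.187],"grip":10},{"linear":[-0.15,0.038,0],"rotation":[0,0,-0.187],"grip":10},{"linear":[-0.19,0.045,0],"rotation":[0,0,-0.187],"grip":10},{"linear":[-0.23,0.052,0],"rotation":[0,0,-0.187],"grip":10},{"linear":[-0.26,0.058,0],"rotation":[0,0,-0.187],"grip":10},{"linear":[-0.28,0.06,0],"rotation":[0,0,-0.187],"grip":10},{"linear":[-0.28,0.06,0],"rotation":[0,0,-0.187],"grip":10}]' 110
python3 - <<'E'
from h import *
t=tipnow();q=t[:2]-F;print(t,q@UD,q@VD,sense()["force"],sense()["wrist_torque"])
p=cookies("top",z=115);cv2.imwrite("pics/t7.png",p[:,:,::-1]);p,d=capture("side");cv2.imwrite("pics/s7.png",p[:,:,::-1])
# pan
c=calibration("top")
print(sense()["joints"])
E
```

```text
time_s: 7.38
eef_pos: [419.6, -317.3, 123.0]
ee_rot: [0.634, -0.358, 0.61, 0.313]
force: [0.1, -0.5, -2.3]
grip_width: 0.216
[ 558.2809059  -408.52467428  100.44586059] -19.586775177232212 11.751199707259145 [ 0.13229979 -0.46931478 -2.34464773] [ 0.13329629  0.23125008 -0.03066976]
blob 426 207 15.9 [ 524.4 -384.8  115. ] uv [-61.  13.]
blob 446 244 14.7 [ 416.7 -443.   115. ] uv [-119.   -94.8]
blob 232 289 10.7 [273.  173.5 115. ] uv [-577.6  341.6]
[-0.8804955   0.39373807  1.69434973  0.02418535  0.98794608 -1.882591  ]
```

View pics/s7.png

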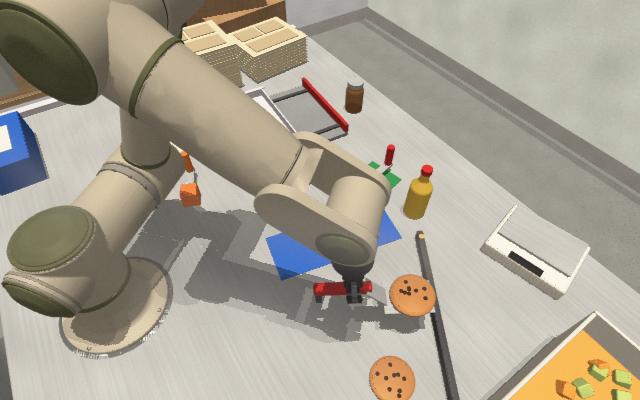

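View pics/t7.png

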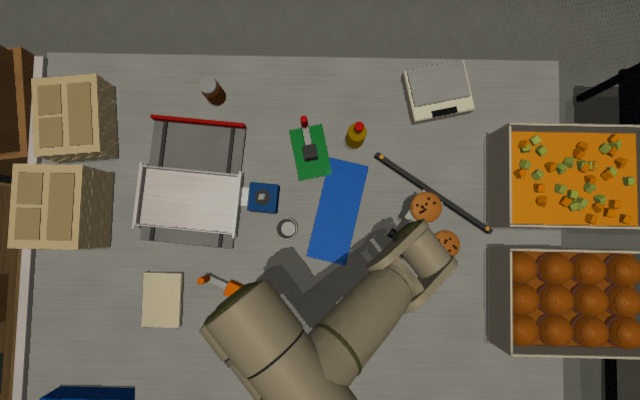

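The side view shows the cookie resting on the raised blade at (412,295). Carrying it gently to the pan in legs.

```bash
cat >> h.py <<'E'
YP=-4.4;PC=np.array([534.,338.])
PX=np.array([np.cos(np.radians(YP)),np.sin(np.radians(YP))]);PY=np.array([-PX[1],PX[0]])
def pan(x,y,z): return np.r_[PC+x*PX+y*PY,z]
E
python3 - <<'E'
from h import *
print(spat(np.array([575,-180,140]),-24,-4))
E
```

```text
(array([-0.162 ,  0.3525,  0.577 ]), array([-0.3242, -0.0226, -0.0022]))
```

```bash
python3 -m jog '[{"linear":[-0.006,0.014,0.023],"rotation":[-0.013,-0.001,0],"grip":10},{"linear":[-0.02,0.042,0.069],"rotation":[-0.039,-0.003,0],"grip":10},{"linear":[-0.036,0.078,0.127],"rotation":[-0.071,-0.005,0],"grip":10},{"linear":[-0.053,0.116,0.19],"rotation":[-0.107,-0.007,0],"grip":10},{"linear":[-0.071,0.155,0.254],"rotation":[-0.143,-0.01,0],"grip":10},{"linear":[-0.089,0.194,0.317],"rotation":[-0.178,-0.012,0],"grip":10},{"linear":[-0.107,0.233,0.381],"rotation":[-0.214,-0.015,0],"grip":10},{"linear":[-0.125,0.271,0.444],"rotation":[-0.25,-0.017,0],"grip":10},{"linear":[-0.141,0.307,0.502],"rotation":[-0.282,-0.02,0],"grip":10},{"linear":[-0.154,0.335,0.548],"rotation":[-0.308,-0.021,0],"grip":10},{"linear":[-0.16,0.35,0.572],"rotation":[-0.322,-0.022,0],"grip":10},{"linear":[-0.162,0.352,0.577],"rotation":[-0.324,-0.022,0],"grip":10}]' 110
python3 - <<'E'
from h import *
t=tipnow();print(t,sense()["force"])
print(spat(np.array([570,110,150]),-14,-4))
E
```

```text
time_s: 8.48
eef_pos: [423.1, -110.7, 162.8]
ee_rot: [0.605, -0.406, 0.579, 0.365]
force: [-0.1, 0.1, -2.6]
grip_width: 0.212
[ 574.91193819 -177.78190308  139.88870532] [-0.12547321  0.1042904  -2.57361463]
(array([-0.0598,  0.3916,  0.7761]), array([-0.3429, -0.0237, -0.0028]))
```

```bash
python3 -m jog '[{"linear":[-0.002,0.012,0.023],"rotation":[-0.01,-0.001,0],"grip":10},{"linear":[-0.006,0.039,0.078],"rotation":[-0.034,-0.002,0],"grip":10},{"linear":[-0.011,0.074,0.147],"rotation":[-0.065,-0.004,0],"grip":10},{"linear":[-0.017,0.11,0.217],"rotation":[-0.096,-0.007,0],"grip":10},{"linear":[-0.022,0.145,0.287],"rotation":[-0.127,-0.009,0],"grip":10},{"linear":[-0.028,0.18,0.357],"rotation":[-0.158,-0.011,0],"grip":10},{"linear":[-0.033,0.215,0.427],"rotation":[-0.189,-0.013,0],"grip":10},{"linear":[-0.038,0.251,0.497],"rotation":[-0.219,-0.015,0],"grip":10},{"linear":[-0.044,0.286,0.567],"rotation":[-0.25,-0.017,0],"grip":10},{"linear":[-0.049,0.321,0.636],"rotation":[-0.281,-0.019,0],"grip":10},{"linear":[-0.054,0.352,0.698],"rotation":[-0.309,-0.021,0],"grip":10},{"linear":[-0.058,0.376,0.745],"rotation":[-0.329,-0.023,0],"grip":10},{"linear":[-0.06,0.392,0.776],"rotation":[-0.343,-0.024,0],"grip":10},{"linear":[-0.06,0.392,0.776],"rotation":[-0.343,-0.024,0],"grip":10}]' 110
python3 - <<'E'
from h import *
t=tipnow();print(t,sense()["force"],sense()["joints"])
print(spat(pan(-15,75,130),YP,-4),pan(-15,75,130))
p=cookies("top",z=165);cv2.imwrite("pics/t8.png",p[:,:,::-1])
E
```

```text
time_s: 9.65
eef_pos: [408.4, 151.5, 172.4]
ee_rot: [0.571, -0.454, 0.542, 0.417]
force: [0.1, -0.7, -2.2]
grip_width: 0.214
[569.52060451 111.60507991 149.43602334] [ 0.11693227 -0.6893097  -2.24892576] [ 0.09828835  0.14681264  1.87486171 -0.02545416  1.0559876  -1.21807322]
(array([0.0405, 0.383 , 0.8511]), array([-0.3309, -0.0218, -0.004 ])) [524.79813583 413.92974184 130.        ]
blob 250 200 16.4 [527.9 120.4 165. ] uv [-335.4  437.1]
blob 445 244 14.7 [ 417.1 -425.6  165. ] uv [-128.2  -80. ]
```

View pics/t8.png

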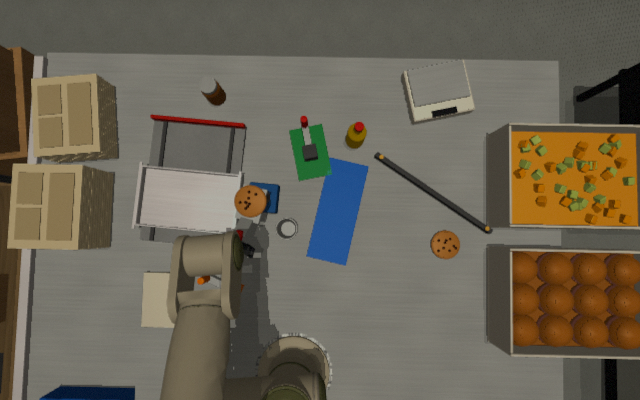

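The top view shows the cookie still on the blade at (250,200). One more leg will put it over the pan.

```bash
python3 -m jog '[{"linear":[0.001,0.011,0.026],"rotation":[-0.01,-0.001,0],"grip":10},{"linear":[0.004,0.038,0.085],"rotation":[-0.033,-0.002,0],"grip":10},{"linear":[0.007,0.069,0.153],"rotation":[-0.06,-0.004,0],"grip":10},{"linear":[0.01,0.1,0.221],"rotation":[-0.086,-0.006,0],"grip":10},{"linear":[0.014,0.13,0.289],"rotation":[-0.113,-0.007,0],"grip":10},{"linear":[0.017,0.161,0.357],"rotation":[-0.139,-0.009,0],"grip":10},{"linear":[0.02,0.192,0.426],"rotation":[-0.166,-0.011,0],"grip":10},{"linear":[0.023,0.222,0.494],"rotation":[-0.192,-0.013,0],"grip":10},{"linear":[0.027,0.253,0.562],"rotation":[-0.219,-0.014,0],"grip":10},{"linear":[0.03,0.284,0.63],"rotation":[-0.245,-0.016,0],"grip":10},{"linear":[0.033,0.314,0.698],"rotation":[-0.271,-0.018,0],"grip":10},{"linear":[0.036,0.345,0.766],"rotation":[-0.298,-0.02,0],"grip":10},{"linear":[0.039,0.368,0.817],"rotation":[-0.318,-0.021,0],"grip":10},{"linear":[0.04,0.383,0.851],"rotation":[-0.331,-0.022,0],"grip":10},{"linear":[0.04,0.383,0.851],"rotation":[-0.331,-0.022,0],"grip":10}]' 110
python3 - <<'E'
from h import *
t=tipnow();print(t,sense()["force"],sense()["joints"])
p=cookies("top",z=140);cv2.imwrite("pics/t9.png",p[:,:,::-1]);p,d=capture("side");cv2.imwrite("pics/s9.png",p[:,:,::-1])
for pi,z in((4,72),(12,72),(12,48)):print(pi,z,spat(pan(-15,75,z),YP,pi))
E
```

```text
time_s: 10.95
eef_pos: [359.2, 426.9, 152.1]
ee_rot: [0.535, -0.498, 0.502, 0.463]
force: [0.9, -0.5, -2.7]
grip_width: 0.214
[524.66334168 414.21188964 129.0518706 ] [ 0.94625653 -0.48837985 -2.72726153] [ 0.68287378  0.43631234  1.5387479  -0.05156898  1.11830279 -0.79022597]
blob 149 216 15.9 [480.4 416.2 140. ] uv [-537.5  658.3]
blob 445 244 14.7 [ 416.4 -433.7  140. ] uv [-124.3  -87.2]
blob 233 290 11.0 [275.5 166.3 140. ] uv [-571.5  337. ]
4 72 (array([ 0.1169, -0.0064,  0.0048]), array([-0.0022, -0.0016,  0.2745]))
12 72 (array([ 0.0455, -0.0376,  0.0048]), array([-0.0023, -0.0015,  0.5537]))
12 48 (array([ 0.1253, -0.0322,  0.0049]), array([-0.0023, -0.0015,  0.5537]))
```

View pics/t9.png

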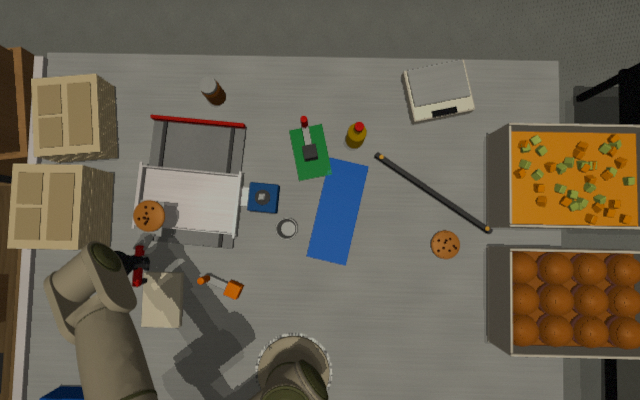

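View pics/s9.png

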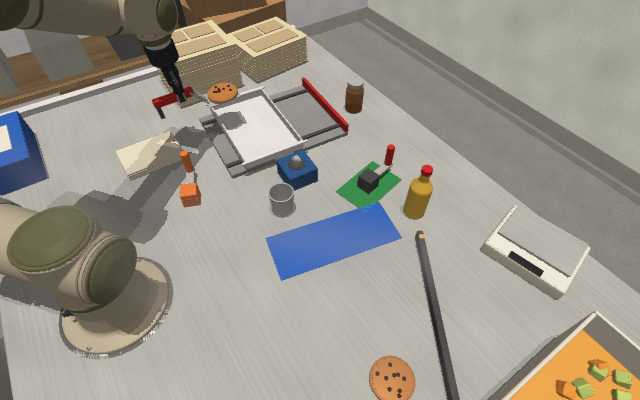

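The cookie is at (149,216), over the left half of the pan. Lowering with a pre-tilt below the slide angle.

```bash
python3 -m jog '[{"linear":[0.03,-0.002,0.002],"rotation":[0,0,0.07],"grip":10},{"linear":[0.06,-0.004,0.004],"rotation":[0,0,0.14],"grip":10},{"linear":[0.09,-0.006,0.005],"rotation":[0,0,0.21],"grip":10},{"linear":[0.117,-0.006,0.005],"rotation":[0,0,0.275],"grip":10},{"linear":[0.093,-0.017,0.005],"rotation":[0,0,0.37],"grip":10},{"linear":[0.069,-0.027,0.005],"rotation":[0,0,0.46],"grip":10},{"linear":[0.046,-0.038,0.005],"rotation":[0,0,0.55],"grip":10},{"linear":[0.07,-0.036,0.005],"rotation":[0,0,0.553],"grip":10},{"linear":[0.1,-0.034,0.005],"rotation":[0,0,0.553],"grip":10},{"linear":[0.125,-0.032,0.005],"rotation":[0,0,0.553],"grip":10},{"linear":[0.125,-0.032,0.005],"rotation":[0,0,0.553],"grip":10}]' 110
python3 - <<'E'
from h import *
t=tipnow();print(t,sense()["force"],sense()["joints"])
p=cookies("top",z=60);
for pi,z in((20,46),(24,44),(28,42),(34,42)):print(pi,z,spat(pan(-15,75,z),YP,pi))
E
```

```text
time_s: 11.97
eef_pos: [370.4, 424.9, 113.0]
ee_rot: [0.464, -0.423, 0.568, 0.531]
force: [-0.6, 0.1, -3.0]
grip_width: 0.211
[523.05455449 412.80465242  45.04677991] [-0.63805264  0.11694718 -2.99895012] [ 0.58693313  0.58745815  1.42174384  0.13182717  1.30472689 -0.95163168]
blob 445 244 14.7 [ 414.2 -459.6   60. ] uv [-112. -110.]
blob 161 214 15.5 [487.9 415.8  60. ] uv [-531.   662.1]
blob 233 290 11.0 [262.9 184.5  60. ] uv [-592.1  345.3]
20 46 (array([-0.0741, -0.0252,  0.0014]), array([-0.0027, -0.0051,  0.2761]))
24 44 (array([-0.1038, -0.041 ,  0.0014]), array([-0.0029, -0.005 ,  0.4158]))
28 42 (array([-0.1324, -0.0592,  0.0013]), array([-0.0031, -0.0049,  0.5554]))
34 42 (array([-0.1826, -0.0891,  0.0012]), array([-0.0034, -0.0048,  0.7648]))
```

```bash
python3 -m jog '[{"linear":[-0.025,-0.008,0],"rotation":[0,0,0.09],"grip":10},{"linear":[-0.05,-0.016,0],"rotation":[0,0,0.18],"grip":10},{"linear":[-0.074,-0.025,0],"rotation":[0,0,0.276],"grip":10},{"linear":[-0.104,-0.041,0],"rotation":[0,0,0.416],"grip":10},{"linear":[-0.132,-0.059,0],"rotation":[0,0,0.555],"grip":10},{"linear":[-0.158,-0.074,0],"rotation":[0,0,0.66],"grip":10},{"linear":[-0.182,-0.089,0],"rotation":[0,0,0.765],"grip":10},{"linear":[-0.182,-0.089,0],"rotation":[0,0,0.765],"grip":10},{"linear":[-0.182,-0.089,0],"rotation":[0,0,0.765],"grip":10},{"linear":[-0.182,-0.089,0],"rotation":[0,0,0.765],"grip":10},{"linear":[-0.182,-0.089,0],"rotation":[0,0,0.765],"grip":10}]' 110
python3 - <<'E'
from h import *
t=tipnow();print(t,sense()["force"],sense()["joints"])
p=cookies("top",z=40);cv2.imwrite("pics/t10.png",cv2.resize(p[105:275,120:300,::-1],None,fx=3.5,fy=3.5));p,d=capture("side");cv2.imwrite("pics/s10.png",cv2.resize(p[30:200,130:360,::-1],None,fx=3,fy=3))
E
```

```text
time_s: 12.93
eef_pos: [407.5, 422.8, 162.0]
ee_rot: [0.355, -0.309, 0.637, 0.61]
force: [-0.1, -0.4, -1.8]
grip_width: 0.209
[524.06250206 413.55578378  42.10016685] [-0.11913123 -0.35542951 -1.75004055] [ 0.47384214  0.76686444  1.07364057  0.30320033  1.81181763 -1.02411688]
blob 445 244 14.7 [ 413.8 -465.9   40. ] uv [-108.9 -115.5]
blob 167 186 14.5 [578.4 407.6  40. ] uv [-450.8  704.9]
blob 233 290 11.0 [259.7 189.1  40. ] uv [-597.2  347.3]
```

View pics/t10.png

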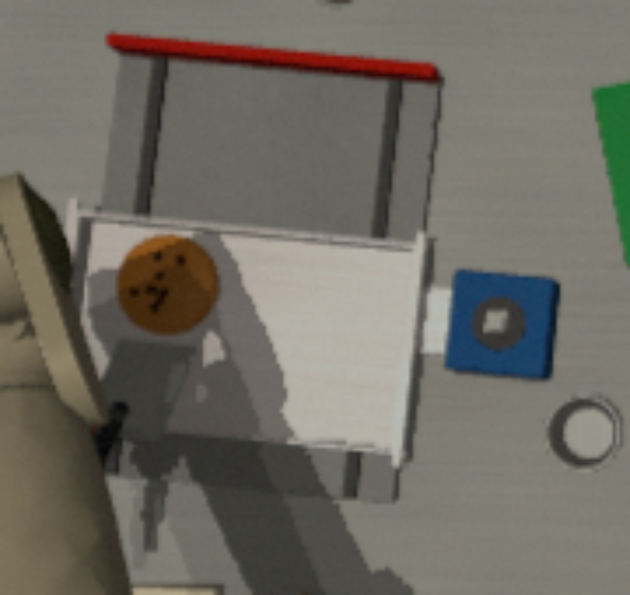

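View pics/s10.png

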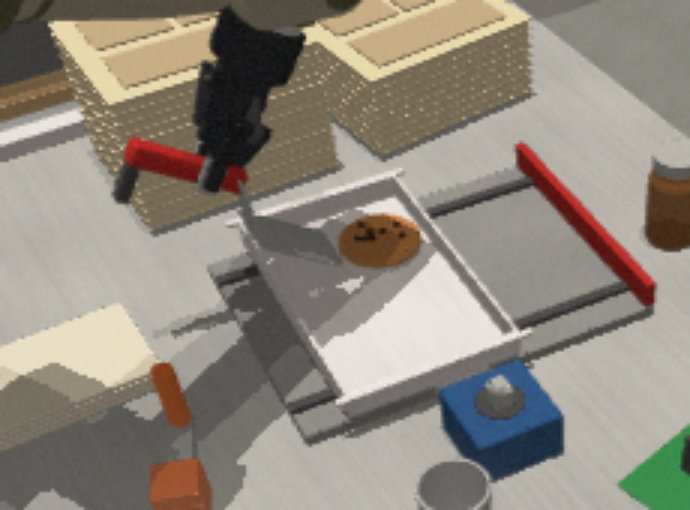

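The first cookie lies in the pan at crop (168,285), just off the blade tip. Retreating upward and leveling.

```bash
python3 - <<'E'
from h import *
print(spat(pan(-50,75,75),YP,34));print(spat(pan(-70,70,150),YP,0))
E
```

```text
(array([-0.0271,  0.1563,  0.0003]), array([-0.0029, -0.0047,  0.0017]))
(array([ 0.128 ,  0.3217, -0.0162]), array([-0.0014, -0.0055, -1.1851]))
```

```bash
python3 -m jog '[{"linear":[-0.01,0.06,0],"rotation":[0,0,0],"grip":10},{"linear":[-0.02,0.11,0],"rotation":[0,0,0],"grip":10},{"linear":[-0.03,0.17,0],"rotation":[0,0,0],"grip":10},{"linear":[-0.06,0.23,0],"rotation":[0,0,-0.15],"grip":10},{"linear":[-0.06,0.28,0],"rotation":[0,0,-0.35],"grip":10},{"linear":[-0.02,0.31,0],"rotation":[0,0,-0.55],"grip":10},{"linear":[0.03,0.32,-0.01],"rotation":[0,0,-0.75],"grip":10},{"linear":[0.07,0.32,-0.01],"rotation":[0,0,-0.95],"grip":10},{"linear":[0.07,0.32,-0.01],"rotation":[0,0,-0.95],"grip":10}]' 110
python3 - <<'E'
from h import *
t=tipnow();print(t,sense()["force"],sense()["eef_pos"])
p=cookies("top",z=39);cv2.imwrite("pics/t11.png",p[:,:,::-1])
print(spat([570,110,150],-14,0))
E
```

```text
time_s: 13.78
eef_pos: [312.3, 426.9, 198.1]
ee_rot: [0.489, -0.452, 0.545, 0.51]
force: [-2.0, -0.8, -2.6]
grip_width: 0.21
[470.91525075 415.25291796 145.34357213] [-1.96787467 -0.75334007 -2.5647446 ] [312.3279319  426.92200957 198.06486388]
blob 445 244 14.7 [ 413.6 -466.4   39. ] uv [-108.7 -116. ]
blob 167 186 14.7 [577.5 407.5  39. ] uv [-451.5  704.4]
blob 233 290 11.0 [259.6 189.3  39. ] uv [-597.5  347.5]
(array([ 0.0047, -0.3936, -0.8982]), array([ 0.3411, -0.0258, -0.2341]))
```

View pics/t11.png

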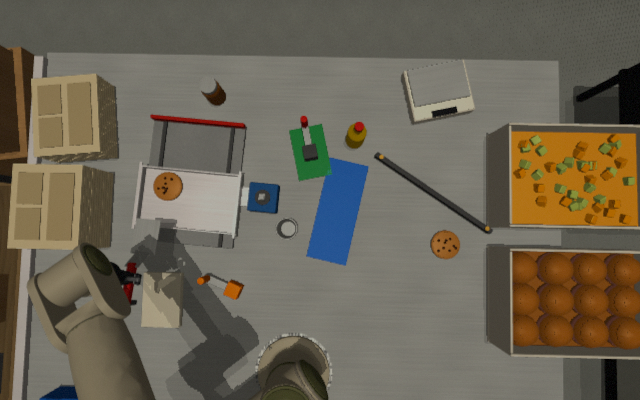

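Cookie 1 is flat in the pan at (167,186). Cookie 2 is still at (445,244). Going back for it.

```bash
python3 -m jog '[{"linear":[0,-0.08,-0.18],"rotation":[0.06,0,-0.1],"grip":10},{"linear":[0,-0.16,-0.36],"rotation":[0.12,0,-0.23],"grip":10},{"linear":[0,-0.2,-0.45],"rotation":[0.17,0,-0.23],"grip":10},{"linear":[0,-0.25,-0.57],"rotation":[0.22,0,-0.23],"grip":10},{"linear":[0,-0.3,-0.69],"rotation":[0.26,0,-0.23],"grip":10},{"linear":[0,-0.35,-0.8],"rotation":[0.3,0,-0.23],"grip":10},{"linear":[0,-0.39,-0.9],"rotation":[0.34,-0.026,-0.234],"grip":10},{"linear":[0,-0.39,-0.9],"rotation":[0.34,-0.026,-0.234],"grip":10},{"linear":[0,-0.39,-0.9],"rotation":[0.34,-0.026,-0.234],"grip":10}]' 110
python3 - <<'E'
from h import *
t=tipnow();print(t,sense()["eef_pos"])
print(spat([480,-180,130],-26,0))
E
```

```text
time_s: 14.58
eef_pos: [411.0, 147.0, 186.0]
ee_rot: [0.558, -0.434, 0.558, 0.434]
force: [0.4, 0.3, -2.4]
grip_width: 0.219
[569.93537054 106.53645962 151.66583928] [411.03317935 146.98682462 186.00971221]
(array([ 0.0722,  0.0434, -0.8886]), array([ 0.4088,  0.0011, -0.0019]))
```

```bash
python3 -m jog '[{"linear":[0.01,0.01,-0.12],"rotation":[0.06,0,0],"grip":10},{"linear":[0.02,0.02,-0.25],"rotation":[0.12,0,0],"grip":10},{"linear":[0.03,0.02,-0.38],"rotation":[0.17,0,0],"grip":10},{"linear":[0.04,0.03,-0.51],"rotation":[0.23,0,0],"grip":10},{"linear":[0.05,0.03,-0.64],"rotation":[0.29,0,0],"grip":10},{"linear":[0.06,0.04,-0.77],"rotation":[0.35,0,0],"grip":10},{"linear":[0.072,0.043,-0.889],"rotation":[0.409,0,0],"grip":10},{"linear":[0.072,0.043,-0.889],"rotation":[0.409,0,0],"grip":10}]' 110
python3 - <<'E'
from h import *
t=tipnow();print(t,sense()["eef_pos"])
p=cookies("top",z=12)
print(spat(buv(-175,-123.6,60),YB,0))
E
```

```text
time_s: 15.25
eef_pos: [332.0, -112.4, 164.4]
ee_rot: [0.601, -0.372, 0.601, 0.373]
force: [0.2, 0.3, -1.8]
grip_width: 0.213
[ 478.87163607 -185.30550615  130.07624033] [ 332.00365667 -112.38392468  164.39649063]
blob 445 244 14.7 [ 412.8 -475.1   12. ] uv [-104.6 -123.8]
blob 168 186 14.6 [581.2 418.5  12. ] uv [-454.5  715.5]
blob 233 290 11.0 [255.3 195.5  12. ] uv [-604.4  350.3]
(array([ 0.2334, -0.0037, -0.8767]), array([ 0.2448,  0.0017, -0.0026]))
```

```bash
python3 -m jog '[{"linear":[0.02,0,-0.12],"rotation":[0.04,0,0],"grip":10},{"linear":[0.04,0,-0.24],"rotation":[0.07,0,0],"grip":10},{"linear":[0.06,0,-0.36],"rotation":[0.11,0,0],"grip":10},{"linear":[0.08,0,-0.49],"rotation":[0.15,0,0],"grip":10},{"linear":[0.1,-0.01,-0.62],"rotation":[0.19,0,0],"grip":10},{"linear":[0.13,-0.015,-0.75],"rotation":[0.22,0,0],"grip":10},{"linear":[0.18,-0.015,-0.876],"rotation":[0.245,0,0],"grip":10},{"linear":[0.233,-0.015,-0.876],"rotation":[0.245,0,0],"grip":10},{"linear":[0.233,-0.015,-0.876],"rotation":[0.245,0,0],"grip":10}]' 110
python3 - <<'E'
from h import *
t=tipnow();print(t,sense()["eef_pos"],sense()["joints"])
p=cookies("top",z=12);cv2.imwrite("pics/t12.png",p[:,:,::-1])
print(spat(buv(-170,-123.7,0),YB,1.5))
E
```

```text
time_s: 16.05
eef_pos: [220.4, -346.7, 92.2]
ee_rot: [0.623, -0.333, 0.622, 0.338]
force: [0.3, 0.7, -2.0]
grip_width: 0.213
[ 357.41102983 -436.52860272   57.21753719] [ 220.42592802 -346.66580399   92.22324082] [-1.29161447e+00  2.52515945e-01  1.99299837e+00  3.03648048e-04
  9.02768095e-01 -2.28105590e+00]
blob 445 244 14.7 [ 413.  -474.9   12. ] uv [-104.6 -123.5]
blob 168 186 14.6 [580.8 418.5  12. ] uv [-454.8  715.3]
blob 233 290 11.0 [255.3 195.5  12. ] uv [-604.4  350.3]
(array([ 0.1834, -0.0095, -0.0084]), array([0.0025, 0.0075, 0.0443]))
```

View pics/t12.png

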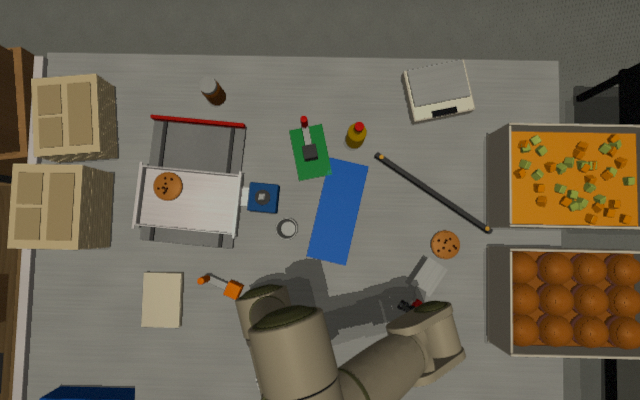

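The blade at (430,275) points at cookie 2 at (445,244). Lowering and pushing it to the bar.

```bash
python3 -m jog '[{"linear":[0.1,-0.009,-0.008],"rotation":[0.002,0.007,0.044],"grip":10},{"linear":[0.15,-0.009,-0.008],"rotation":[0.002,0.007,0.044],"grip":10},{"linear":[0.175,-0.009,-0.008],"rotation":[0.002,0.007,0.044],"grip":10},{"linear":[0.183,-0.009,-0.008],"rotation":[0.002,0.007,0.044],"grip":10},{"linear":[0.183,-0.009,-0.008],"rotation":[0.002,0.007,0.044],"grip":10}]' 110
python3 - <<'E'
from h import *
t=tipnow();q=t[:2]-F;print(t,q@UD,q@VD,sense()["force"])
print(spat(buv(-78,-123.6,0),YB,1.5))
E
```

```text
time_s: 16.52
eef_pos: [222.7, -349.1, 39.3]
ee_rot: [0.618, -0.328, 0.626, 0.344]
force: [1.3, -0.1, -2.1]
grip_width: 0.209
[ 359.17184297 -438.3640658     0.89676682] -169.62108886963796 -122.50420220745934 [ 1.27173768 -0.12985521 -2.10998159]
(array([-0.0052, -0.3055, -0.0032]), array([ 0.0038, -0.    ,  0.0014]))
```

```bash
python3 -m jog '[{"linear":[0.003,-0.04,-0.001],"rotation":[0.004,0,0],"grip":10},{"linear":[0.002,-0.08,-0.001],"rotation":[0.004,0,0],"grip":10},{"linear":[0.001,-0.12,-0.001],"rotation":[0.004,0,0],"grip":10},{"linear":[0.0,-0.16,-0.002],"rotation":[0.004,0,0],"grip":10},{"linear":[-0.001,-0.2,-0.002],"rotation":[0.004,0,0],"grip":10},{"linear":[-0.002,-0.24,-0.003],"rotation":[0.004,0,0],"grip":10},{"linear":[-0.003,-0.28,-0.003],"rotation":[0.004,0,0],"grip":10},{"linear":[-0.003,-0.305,-0.003],"rotation":[0.004,0,0],"grip":10},{"linear":[-0.003,-0.305,-0.003],"rotation":[0.004,0,0],"grip":10}]' 110
python3 - <<'E'
from h import *
t=tipnow();q=t[:2]-F;print(t,q@UD,q@VD,sense()["force"])
p=cookies("top",z=12);cv2.imwrite("pics/t13.png",cv2.resize(p[140:290,330:510,::-1],None,fx=4,fy=4))
print(spat(buv(-6,-123.6,0),YB,1.5))
E
```

```text
time_s: 17.27
eef_pos: [300.0, -400.7, 38.9]
ee_rot: [0.618, -0.329, 0.626, 0.343]
force: [0.1, 0.1, -2.5]
grip_width: 0.216
[ 436.41029795 -490.11915584    0.83857869] -76.64989423768196 -123.35581323489966 [ 0.13125323  0.06263573 -2.46644156]
blob 456 229 14.7 [ 462.3 -508.8   12. ] uv [ -44.7 -124.8]
blob 167 186 14.7 [580.5 418.6  12. ] uv [-455.1  715.3]
blob 233 290 11.0 [255.3 195.5  12. ] uv [-604.4  350.3]
(array([-0.0057, -0.2389, -0.0011]), array([ 0.0018, -0.0012,  0.0033]))
```

View pics/t13.png

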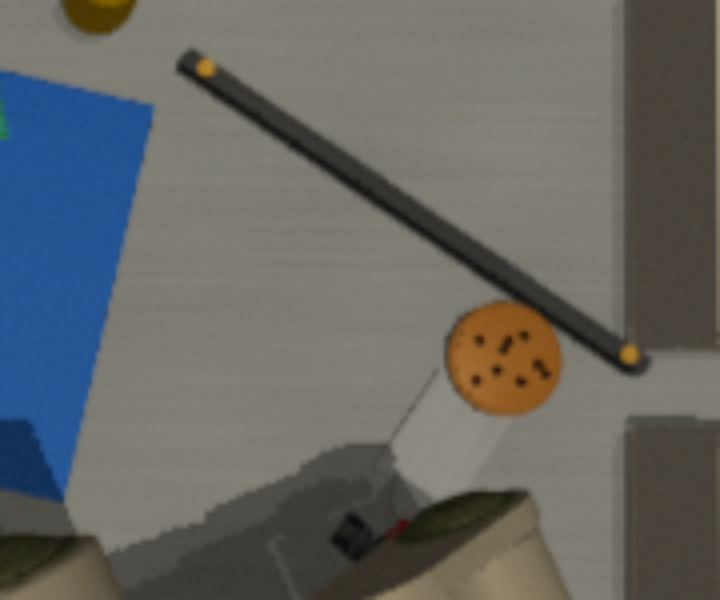

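Cookie 2 is at the bar, with the blade under its edge. Running under it.

```bash
python3 -m jog '[{"linear":[0.003,-0.03,0],"rotation":[0.0015,0,0.003],"grip":10},{"linear":[0.002,-0.06,0],"rotation":[0.0015,0,0.003],"grip":10},{"linear":[0.002,-0.09,0],"rotation":[0.0015,0,0.003],"grip":10},{"linear":[0.001,-0.12,0],"rotation":[0.0015,0,0.003],"grip":10},{"linear":[0.001,-0.15,0],"rotation":[0.0015,0,0.003],"grip":10},{"linear":[0.0,-0.18,0],"rotation":[0.0015,0,0.003],"grip":10},{"linear":[-0.001,-0.21,-0.001],"rotation":[0.0015,0,0.003],"grip":10},{"linear":[-0.002,-0.238,-0.001],"rotation":[0.0015,0,0.003],"grip":10},{"linear":[-0.002,-0.238,-0.001],"rotation":[0.0015,0,0.003],"grip":10},{"linear":[-0.002,-0.238,-0.001],"rotation":[0.0015,0,0.003],"grip":10}]' 110
python3 - <<'E'
from h import *
t=tipnow();q=t[:2]-F;print(t,q@UD,q@VD,sense()["force"])
p=cookies("top",z=14);p,d=capture("side");cv2.imwrite("pics/s14.png",cv2.resize(p[200:400,300:500,::-1],None,fx=3,fy=3))
E
```

```text
time_s: 18.15
eef_pos: [358.6, -439.4, 37.8]
ee_rot: [0.618, -0.328, 0.627, 0.343]
force: [0.2, -0.2, -1.1]
grip_width: 0.21
[ 4.94940339e+02 -5.28978008e+02 -5.05103142e-01] -6.395658392470221 -123.69999966201591 [ 0.17945692 -0.22258457 -1.13158758]
blob 167 186 14.7 [580.3 417.8  14. ] uv [-454.9  714.5]
blob 456 229 14.6 [ 461.4 -507.7   14. ] uv [ -46.1 -124.3]
blob 233 290 11.0 [255.6 195.   14. ] uv [-603.9  350. ]
```

View pics/s14.png

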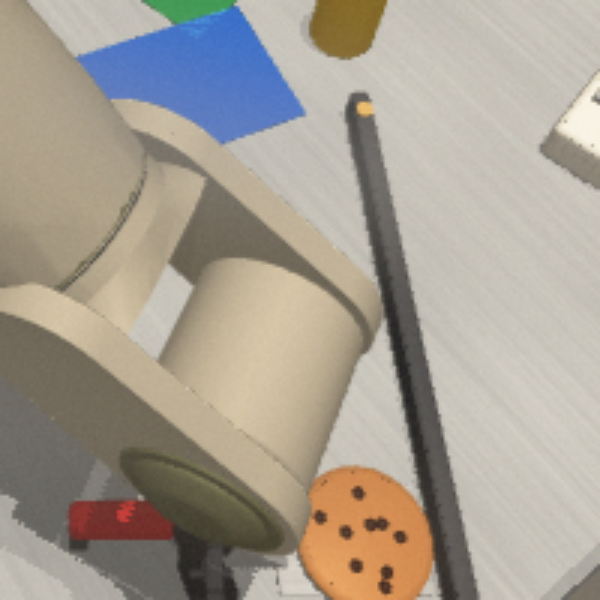

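Cookie 2 is on the blade. The same lift as before.

```bash
python3 -m jog '[{"linear":[0,0.005,0],"rotation":[0,0,-0.06],"grip":10},{"linear":[0,0.01,0],"rotation":[0,0,-0.12],"grip":10},{"linear":[-0.005,0.015,0],"rotation":[0,0,-0.18],"grip":10},{"linear":[-0.03,0.02,0],"rotation":[0,0,-0.187],"grip":10},{"linear":[-0.07,0.026,0],"rotation":[0,0,-0.187],"grip":10},{"linear":[-0.11,0.032,0],"rotation":[0,0,-0.187],"grip":10},{"linear":[-0.15,0.038,0],"rotation":[0,0,-0.187],"grip":10},{"linear":[-0.19,0.045,0],"rotation":[0,0,-0.187],"grip":10},{"linear":[-0.23,0.052,0],"rotation":[0,0,-0.187],"grip":10},{"linear":[-0.26,0.058,0],"rotation":[0,0,-0.187],"grip":10},{"linear":[-0.28,0.06,0],"rotation":[0,0,-0.187],"grip":10},{"linear":[-0.28,0.06,0],"rotation":[0,0,-0.187],"grip":10}]' 110
python3 - <<'E'
from h import *
t=tipnow();q=t[:2]-F;print(t,q@UD,q@VD,sense()["force"],sense()["eef_pos"])
p=cookies("top",z=115)
print(spat([510,-310,140],-33,-4),spat([540,-180,140],-24,-4))
E
```

```text
time_s: 19.25
eef_pos: [345.5, -431.0, 123.8]
ee_rot: [0.633, -0.358, 0.611, 0.313]
force: [1.1, 0.8, -2.4]
grip_width: 0.211
[ 484.22378447 -522.215088    101.19390496] -19.06563111116341 -123.93113449964471 [ 1.12488968  0.80657353 -2.36340446] [ 345.51978159 -431.02537115  123.80529869]
blob 465 233 16.2 [ 449.9 -499.6  115. ] uv [ -60.2 -123.9]
blob 167 186 14.7 [569.2 376.3 115. ] uv [-441.3  673.7]
blob 233 290 11.0 [271.6 172.  115. ] uv [-578.   339.6]
(array([-0.1553,  0.3057,  0.6344]), array([-0.0105, -0.0034, -0.0016])) (array([-0.1659,  0.4524,  0.965 ]), array([-0.3239, -0.0252, -0.0018]))
```

```bash
python3 -m jog '[{"linear":[-0.003,0.009,0.019],"rotation":[-0.006,0,0],"grip":10},{"linear":[-0.013,0.036,0.077],"rotation":[-0.026,-0.002,0],"grip":10},{"linear":[-0.025,0.068,0.145],"rotation":[-0.049,-0.004,0],"grip":10},{"linear":[-0.037,0.1,0.212],"rotation":[-0.071,-0.005,0],"grip":10},{"linear":[-0.048,0.131,0.28],"rotation":[-0.094,-0.007,0],"grip":10},{"linear":[-0.06,0.163,0.347],"rotation":[-0.117,-0.009,0],"grip":10},{"linear":[-0.071,0.194,0.415],"rotation":[-0.139,-0.011,0],"grip":10},{"linear":[-0.083,0.226,0.483],"rotation":[-0.162,-0.013,0],"grip":10},{"linear":[-0.095,0.258,0.55],"rotation":[-0.185,-0.014,0],"grip":10},{"linear":[-0.106,0.289,0.618],"rotation":[-0.207,-0.016,0],"grip":10},{"linear":[-0.118,0.321,0.685],"rotation":[-0.23,-0.018,0],"grip":10},{"linear":[-0.129,0.353,0.753],"rotation":[-0.253,-0.02,0],"grip":10},{"linear":[-0.141,0.384,0.82],"rotation":[-0.275,-0.021,0],"grip":10},{"linear":[-0.151,0.411,0.878],"rotation":[-0.295,-0.023,0],"grip":10},{"linear":[-0.159,0.434,0.926],"rotation":[-0.311,-0.024,0],"grip":10},{"linear":[-0.166,0.452,0.965],"rotation":[-0.324,-0.025,0],"grip":10},{"linear":[-0.166,0.452,0.965],"rotation":[-0.324,-0.025,0],"grip":10}]' 110
python3 - <<'E'
from h import *
t=tipnow();print(t,sense()["force"],sense()["eef_pos"])
print(spat([535,80,145],-14,-4))
E
```

```text
time_s: 20.72
eef_pos: [388.2, -110.4, 162.5]
ee_rot: [0.605, -0.406, 0.579, 0.366]
force: [-0.2, -0.2, -2.3]
grip_width: 0.213
[ 539.93824527 -177.43253225  139.48187409] [-0.22497325 -0.2349729  -2.29411025] [ 388.15627309 -110.3621656   162.49141213]
(array([-0.0407,  0.352 ,  0.6837]), array([-0.343 , -0.0222, -0.0039]))
```

```bash
python3 -m jog '[{"linear":[-0.001,0.011,0.021],"rotation":[-0.01,-0.001,0],"grip":10},{"linear":[-0.004,0.035,0.068],"rotation":[-0.034,-0.002,0],"grip":10},{"linear":[-0.008,0.07,0.137],"rotation":[-0.069,-0.004,0],"grip":10},{"linear":[-0.012,0.106,0.205],"rotation":[-0.103,-0.007,0],"grip":10},{"linear":[-0.016,0.141,0.273],"rotation":[-0.137,-0.009,0],"grip":10},{"linear":[-0.02,0.176,0.342],"rotation":[-0.172,-0.011,0],"grip":10},{"linear":[-0.024,0.211,0.41],"rotation":[-0.206,-0.013,0],"grip":10},{"linear":[-0.028,0.246,0.479],"rotation":[-0.24,-0.015,0],"grip":10},{"linear":[-0.032,0.282,0.547],"rotation":[-0.274,-0.018,0],"grip":10},{"linear":[-0.036,0.31,0.602],"rotation":[-0.302,-0.02,0],"grip":10},{"linear":[-0.039,0.334,0.65],"rotation":[-0.326,-0.021,0],"grip":10},{"linear":[-0.041,0.352,0.684],"rotation":[-0.343,-0.022,0],"grip":10},{"linear":[-0.041,0.352,0.684],"rotation":[-0.343,-0.022,0],"grip":10}]' 110
python3 - <<'E'
from h import *
t=tipnow();print(t,sense()["force"],sense()["eef_pos"])
p=cookies("top",z=155)
print(spat(pan(-15,-72,130),YP,-4))
E
```

```text
time_s: 21.8
eef_pos: [373.5, 121.5, 167.4]
ee_rot: [0.571, -0.454, 0.542, 0.417]
force: [0.7, -0.4, -2.9]
grip_width: 0.214
[534.53574641  81.696261   144.22360774] [ 0.68904256 -0.44104821 -2.85471333] [373.46015348 121.49337215 167.38571704]
blob 261 214 16.3 [491.5  91.2 155. ] uv [-349.7  392.8]
blob 167 186 14.7 [564.8 359.8 155. ] uv [-436.   657.5]
(array([0.0348, 0.2136, 0.4955]), array([-0.3316, -0.0229, -0.0055]))
```

```bash
python3 -m jog '[{"linear":[0.002,0.011,0.025],"rotation":[-0.017,-0.001,0],"grip":10},{"linear":[0.006,0.036,0.084],"rotation":[-0.056,-0.004,0],"grip":10},{"linear":[0.011,0.066,0.153],"rotation":[-0.103,-0.007,0],"grip":10},{"linear":[0.016,0.096,0.223],"rotation":[-0.149,-0.01,0],"grip":10},{"linear":[0.02,0.126,0.292],"rotation":[-0.196,-0.013,0],"grip":10},{"linear":[0.025,0.156,0.361],"rotation":[-0.242,-0.016,0],"grip":10},{"linear":[0.03,0.184,0.426],"rotation":[-0.285,-0.019,0],"grip":10},{"linear":[0.033,0.205,0.475],"rotation":[-0.318,-0.022,0],"grip":10},{"linear":[0.035,0.214,0.495],"rotation":[-0.332,-0.023,0],"grip":10},{"linear":[0.035,0.214,0.495],"rotation":[-0.332,-0.023,0],"grip":10}]' 110
python3 - <<'E'
from h import *
t=tipnow();print(t,sense()["force"],sense()["joints"])
p=cookies("top",z=140)
for pi,z in((4,72),(12,72),(12,48)):print(pi,z,spat(pan(-15,-72,z),YP,pi))
E
```

```text
time_s: 22.68
eef_pos: [347.6, 280.4, 152.2]
ee_rot: [0.534, -0.498, 0.502, 0.463]
force: [0.5, -0.8, -2.6]
grip_width: 0.214
[513.03208014 267.83925767 128.94549712] [ 0.47383022 -0.75758622 -2.63767795] [ 0.43443387  0.20208481  1.86731529 -0.038185    1.01460593 -1.04154246]
blob 200 221 16.0 [468.  268.3 140. ] uv [-466.7  527.9]
blob 168 186 14.6 [566.8 365.9 140. ] uv [-437.6  663.7]
blob 233 290 11.0 [275.5 166.3 140. ] uv [-571.5  337. ]
4 72 (array([ 0.1167, -0.0088,  0.0016]), array([ 0.0005, -0.0007,  0.2726]))
12 72 (array([ 0.0453, -0.0399,  0.0015]), array([ 5.000e-04, -7.000e-04,  5.519e-01]))
12 48 (array([ 0.1251, -0.0346,  0.0016]), array([ 5.000e-04, -7.000e-04,  5.519e-01]))
```

```bash
python3 - <<'E'
from h import *
c=calibration("top");cs=calibration("side")
print(onz(c,201,279,95),two(c,(201,279),cs,(185,153)),two(c,(234,290),cs,(189,187)))
print("foot now",tipnow()+toolR().apply([0,232,0]))
p=cv2.imread("pics/side0.png")
cv2.imwrite("pics/or.png",cv2.resize(np.hstack([cv2.imread("pics/t12.png")[265:305,185:255],p[145:215,170:240][:40]]),None,fx=5,fy=5))
cv2.imwrite("pics/or2.png",cv2.resize(p[140:215,165:235],None,fx=6,fy=6))
E
```

```text
[297.01893182 272.56494651  95.        ] (array([295.75274277, 273.3413796 ,  94.03261734]), np.float64(2.400015501071236)) (array([261.14445969, 181.21146635,  62.21281708]), np.float64(1.3953996859541165))
foot now [282.4250825  284.65150818 113.66742133]
```

View pics/or.png

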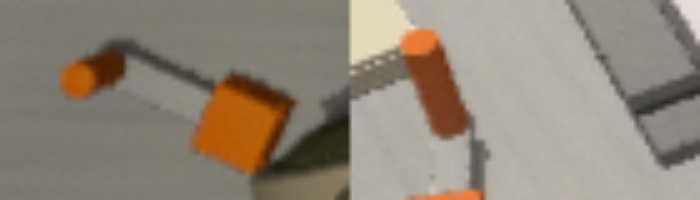

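View pics/or2.png

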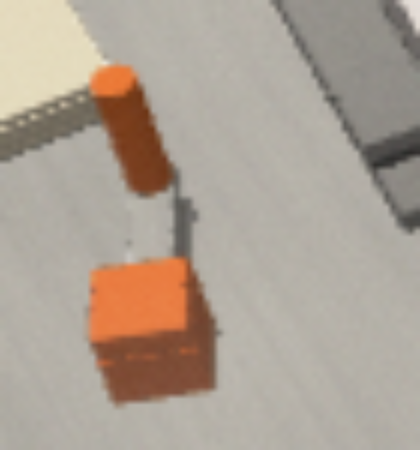

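The spatula's foot at (282,284) would come down on the orange look-alike's handle, measured at (296,273) and 94 mm high. I'm shifting the drop spot to y = −28 in the pan frame before lowering.

```bash
python3 - <<'E'
from h import *
print(spat(pan(-15,-28,130),YP,-4))
for pi,z in((4,72),(12,72),(12,48)):print(pi,z,spat(pan(-15,-28,z),YP,pi))
E
```

```text
(array([-0.0012, -0.0007,  0.1482]), array([ 0.0006, -0.0006, -0.0066]))
4 72 (array([ 0.1166, -0.0088,  0.1482]), array([ 0.0005, -0.0007,  0.2726]))
12 72 (array([ 0.0452, -0.04  ,  0.1482]), array([ 5.000e-04, -7.000e-04,  5.519e-01]))
12 48 (array([ 0.1251, -0.0347,  0.1482]), array([ 5.000e-04, -7.000e-04,  5.519e-01]))
```

```bash
python3 -m jog '[{"linear":[0,0,0.02],"rotation":[0,0,0],"grip":10},{"linear":[0,0,0.06],"rotation":[0,0,0],"grip":10},{"linear":[0,0,0.11],"rotation":[0,0,0],"grip":10},{"linear":[0,0,0.148],"rotation":[0,0,0],"grip":10},{"linear":[0.03,-0.002,0.148],"rotation":[0,0,0.07],"grip":10},{"linear":[0.06,-0.004,0.148],"rotation":[0,0,0.14],"grip":10},{"linear":[0.09,-0.006,0.148],"rotation":[0,0,0.21],"grip":10},{"linear":[0.117,-0.008,0.148],"rotation":[0,0,0.273],"grip":10},{"linear":[0.093,-0.018,0.148],"rotation":[0,0,0.37],"grip":10},{"linear":[0.069,-0.028,0.148],"rotation":[0,0,0.46],"grip":10},{"linear":[0.046,-0.039,0.148],"rotation":[0,0,0.55],"grip":10},{"linear":[0.07,-0.038,0.148],"rotation":[0,0,0.552],"grip":10},{"linear":[0.1,-0.036,0.148],"rotation":[0,0,0.552],"grip":10},{"linear":[0.125,-0.035,0.148],"rotation":[0,0,0.552],"grip":10},{"linear":[0.125,-0.035,0.148],"rotation":[0,0,0.552],"grip":10}]' 110
python3 - <<'E'
from h import *
t=tipnow();print(t,sense()["force"])
p=cookies("top",z=60);
for pi,z in((20,46),(24,44),(28,42),(34,42)):print(pi,z,spat(pan(-15,-28,z),YP,pi))
E
```

```text
time_s: 23.98
eef_pos: [362.6, 322.5, 113.2]
ee_rot: [0.464, -0.423, 0.567, 0.532]
force: [-0.6, -0.3, -2.9]
grip_width: 0.214
[515.28311807 310.67933196  45.18854749] [-0.57564285 -0.3492507  -2.86707086]
blob 168 186 14.6 [575.5 398.7  60. ] uv [-448.4  695.9]
blob 192 218 15.3 [478.7 317.3  60. ] uv [-484.6  574.7]
blob 233 290 11.0 [262.9 184.5  60. ] uv [-592.1  345.3]
20 46 (array([-0.0735, -0.0247,  0.001 ]), array([ 0.0003, -0.0038,  0.2751]))
24 44 (array([-0.1032, -0.0405,  0.001 ]), array([ 2.000e-04, -3.800e-03,  4.147e-01]))
28 42 (array([-0.1319, -0.0588,  0.0009]), array([ 0.    , -0.0039,  0.5543]))
34 42 (array([-0.1821, -0.0886,  0.0008]), array([-2.000e-04, -3.900e-03,  7.638e-01]))
```

```bash
python3 -m jog '[{"linear":[-0.025,-0.008,0],"rotation":[0,0,0.09],"grip":10},{"linear":[-0.05,-0.016,0],"rotation":[0,0,0.18],"grip":10},{"linear":[-0.074,-0.025,0],"rotation":[0,0,0.276],"grip":10},{"linear":[-0.104,-0.041,0],"rotation":[0,0,0.416],"grip":10},{"linear":[-0.132,-0.059,0],"rotation":[0,0,0.555],"grip":10},{"linear":[-0.158,-0.074,0],"rotation":[0,0,0.66],"grip":10},{"linear":[-0.182,-0.089,0],"rotation":[0,0,0.765],"grip":10},{"linear":[-0.182,-0.089,0],"rotation":[0,0,0.765],"grip":10},{"linear":[-0.182,-0.089,0],"rotation":[0,0,0.765],"grip":10},{"linear":[-0.182,-0.089,0],"rotation":[0,0,0.765],"grip":10},{"linear":[-0.182,-0.089,0],"rotation":[0,0,0.765],"grip":10}]' 110
python3 - <<'E'
from h import *
t=tipnow();print(t,sense()["force"])
p=cookies("top",z=40);cv2.imwrite("pics/t15.png",p[:,:,::-1]);p,d=capture("side");cv2.imwrite("pics/s15.png",cv2.resize(p[30:200,130:360,::-1],None,fx=3,fy=3))
E
```

```text
time_s: 24.95
eef_pos: [399.8, 320.2, 162.1]
ee_rot: [0.355, -0.309, 0.637, 0.611]
force: [-0.2, 0.3, -1.9]
grip_width: 0.216
[516.37997647 311.1721372   42.09296789] [-0.18173622  0.34585186 -1.88239918]
blob 199 189 14.5 [569.7 307.9  40. ] uv [-403.4  616.8]
blob 233 290 11.0 [259.7 189.1  40. ] uv [-597.2  347.3]
```

View pics/s15.png

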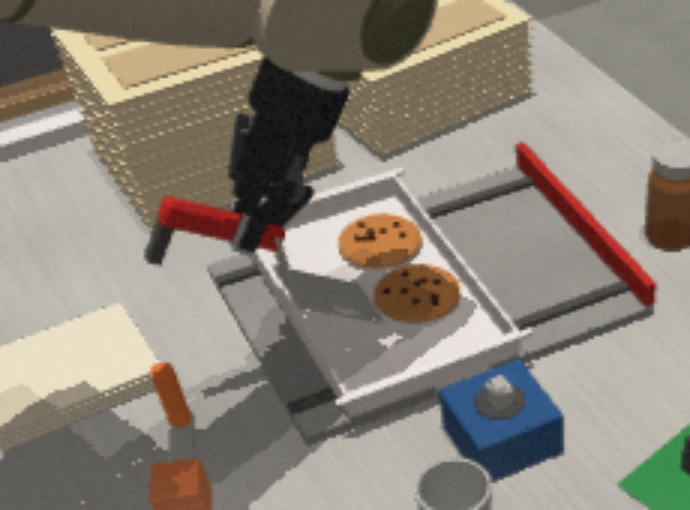

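Both cookies lie flat in the pan. Retreating the same way.

```bash
python3 -m jog '[{"linear":[-0.01,0.06,0],"rotation":[0,0,0],"grip":10},{"linear":[-0.02,0.11,0],"rotation":[0,0,0],"grip":10},{"linear":[-0.04,0.17,0],"rotation":[0,0,0],"grip":10},{"linear":[-0.09,0.23,0],"rotation":[0,0,-0.15],"grip":10},{"linear":[-0.09,0.28,0],"rotation":[0,0,-0.35],"grip":10},{"linear":[-0.05,0.31,0],"rotation":[0,0,-0.55],"grip":10},{"linear":[0,0.32,0],"rotation":[0,0,-0.75],"grip":10},{"linear":[0.04,0.32,0],"rotation":[0,0,-0.95],"grip":10},{"linear":[0.04,0.32,0],"rotation":[0,0,-0.95],"grip":10}]' 110
python3 - <<'E'
from h import *
t=tipnow();print(t,sense()["force"],sense()["eef_pos"])
print("foot",tipnow()+toolR().apply([0,232,0]))
p=cookies("top",z=39);cv2.imwrite("pics/t16.png",p[:,:,::-1])
print(spat([560,90,150],-8,0))
E
```

```text
time_s: 25.8
eef_pos: [310.2, 326.7, 205.4]
ee_rot: [0.489, -0.452, 0.545, 0.51]
force: [0.4, -0.7, -1.9]
grip_width: 0.215
[468.7362428  315.14275302 152.57980961] [ 0.44415395 -0.68216901 -1.89449485] [310.17491838 326.69233581 205.40549974]
foot [238.87528161 331.77653831 179.24918731]
blob 167 186 14.7 [577.5 407.5  39. ] uv [-451.5  704.4]
blob 199 189 14.5 [569.4 307.9  39. ] uv [-403.6  616.7]
blob 233 290 11.0 [259.6 189.3  39. ] uv [-597.5  347.5]
(array([ 0.0341, -0.3439, -0.6906]), array([ 0.1334, -0.0114, -0.2359]))
```

View pics/t16.png

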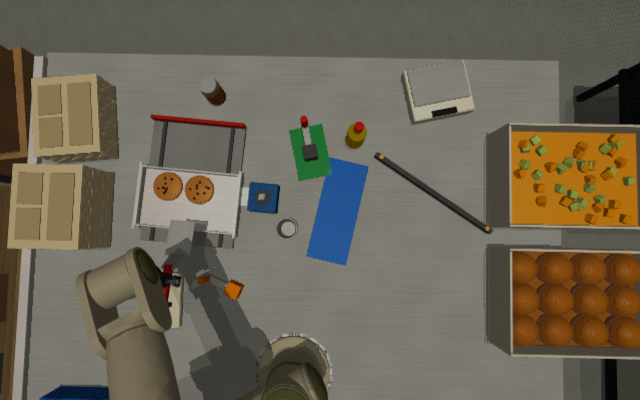

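Both cookies are in the pan, at (167,186) and (199,189), and none is left on the bench. Taking the spatula back to the blue mat.

```bash
python3 -m jog '[{"linear":[0,-0.06,-0.12],"rotation":[0.02,0,-0.1],"grip":10},{"linear":[0,-0.12,-0.24],"rotation":[0.04,0,-0.236],"grip":10},{"linear":[0.01,-0.18,-0.36],"rotation":[0.07,0,-0.236],"grip":10},{"linear":[0.02,-0.24,-0.48],"rotation":[0.09,0,-0.236],"grip":10},{"linear":[0.03,-0.3,-0.6],"rotation":[0.11,0,-0.236],"grip":10},{"linear":[0.034,-0.344,-0.69],"rotation":[0.133,-0.011,-0.236],"grip":10},{"linear":[0.034,-0.344,-0.69],"rotation":[0.133,-0.011,-0.236],"grip":10},{"linear":[0.034,-0.344,-0.69],"rotation":[0.133,-0.011,-0.236],"grip":10}]' 110
python3 - <<'E'
from h import *
t=tipnow();print(t)
print(spat([629,-157,100],-11.5,0))
E
```

```text
time_s: 26.52
eef_pos: [398.4, 111.7, 184.3]
ee_rot: [0.534, -0.463, 0.535, 0.463]
force: [0.1, -0.4, -0.7]
grip_width: 0.214
[560.65608632  88.24679796 149.89741292]
(array([ 0.1664, -0.3432, -0.7452]), array([ 0.1147,  0.0005, -0.0024]))
```

```bash
python3 -m jog '[{"linear":[0.0,-0.05,-0.11],"rotation":[0.02,0,0],"grip":10},{"linear":[0.0,-0.1,-0.22],"rotation":[0.04,0,0],"grip":10},{"linear":[0.02,-0.15,-0.33],"rotation":[0.06,0,0],"grip":10},{"linear":[0.04,-0.2,-0.44],"rotation":[0.08,0,0],"grip":10},{"linear":[0.06,-0.25,-0.55],"rotation":[0.09,0,0],"grip":10},{"linear":[0.1,-0.3,-0.66],"rotation":[0.1,0,0],"grip":10},{"linear":[0.16,-0.343,-0.745],"rotation":[0.115,0,-0.002],"grip":10},{"linear":[0.166,-0.343,-0.745],"rotation":[0.115,0,-0.002],"grip":10},{"linear":[0.166,-0.343,-0.745],"rotation":[0.115,0,-0.002],"grip":10}]' 110
python3 - <<'E'
from h import *
t=tipnow();print(t)
print(spat([629,-157,0],-11.5,0))
E
```

```text
time_s: 27.27
eef_pos: [468.2, -124.0, 133.3]
ee_rot: [0.548, -0.446, 0.548, 0.448]
force: [-0.2, 0.0, -1.5]
grip_width: 0.212
[ 628.74498518 -156.81385778   98.59981433]
(array([ 0.3303, -0.0016, -0.0013]), array([-0.0019,  0.0033, -0.0061]))
```

```bash
python3 -m jog '[{"linear":[0.12,-0.001,-0.001],"rotation":[0,0,0],"grip":10},{"linear":[0.22,-0.001,-0.001],"rotation":[0,0,-0.004],"grip":10},{"linear":[0.29,-0.001,-0.001],"rotation":[0,0,-0.004],"grip":10},{"linear":[0.32,-0.001,-0.001],"rotation":[0,0,-0.004],"grip":10},{"linear":[0.33,-0.001,-0.001],"rotation":[0,0,-0.004],"grip":10},{"linear":[0.33,-0.001,-0.001],"rotation":[0,0,-0.004],"grip":10},{"linear":[0.33,-0.001,-0.001],"rotation":[0,0,-0.004],"grip":50},{"linear":[0.33,-0.001,-0.001],"rotation":[0,0,-0.004],"grip":50},{"linear":[0.33,-0.001,-0.001],"rotation":[0,0,-0.004],"grip":50},{"linear":[0.33,-0.001,-0.001],"rotation":[0,0,-0.004],"grip":50},{"linear":[0.2,-0.001,-0.001],"rotation":[0,0,-0.004],"grip":50},{"linear":[0.1,-0.001,-0.001],"rotation":[0,0,-0.004],"grip":50},{"linear":[-0.05,0,0],"rotation":[0,0,0],"grip":50},{"linear":[-0.2,0,0],"rotation":[0,0,0],"grip":50},{"linear":[-0.25,0,0],"rotation":[0,0,0],"grip":50},{"linear":[-0.25,0,0],"rotation":[0,0,0],"grip":50}]' 40
python3 - <<'E'
from h import *
print(sense()["force"],sense()["joints"])
p=cookies("top",z=39);cv2.imwrite("pics/t17.png",p[:,:,::-1]);p,d=capture("side");cv2.imwrite("pics/s17.png",p[:,:,::-1])
E
```

```text
time_s: 28.6
eef_pos: [470.1, -125.1, 213.6]
ee_rot: [0.549, -0.449, 0.547, 0.445]
force: [0.0, -0.6, 0.4]
grip_width: 0.585
[ 0.02357237 -0.55915712  0.38076481] [-5.01826786e-01  2.39653959e-01  1.64221715e+00  7.72124002e-04
  1.25334127e+00 -1.87129559e+00]
blob 167 186 14.7 [577.5 407.5  39. ] uv [-451.5  704.4]
blob 199 189 14.5 [569.4 307.9  39. ] uv [-403.6  616.7]
blob 233 290 11.0 [259.6 189.3  39. ] uv [-597.5  347.5]
```

View pics/s17.png

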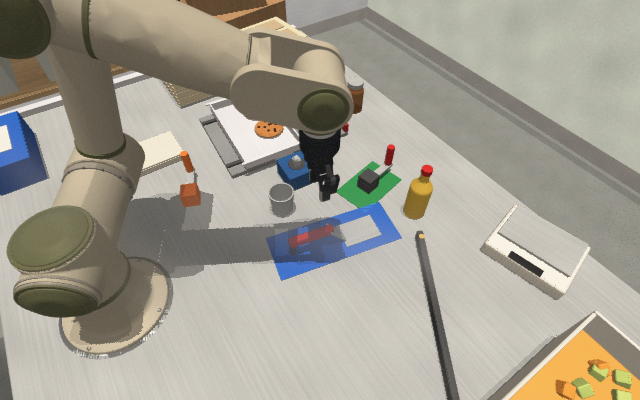

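View pics/t17.png

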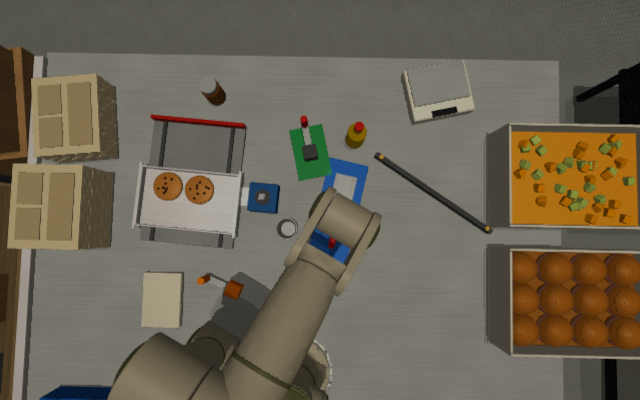

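The side view shows the spatula flat on the blue mat, handle at (312,236) and blade at (362,230). Next is the crank, the dark one on the green mat; (234,289) is the orange look-alike. I move above the dark crank for a close check.

```bash
python3 - <<'E'
from h import *
print(goal([690,-38,215],down(np.radians(102.5))))
E
```

```text
(array([-0.0221, -0.6662,  0.4295]), array([-0.8397,  0.0034, -0.0033]))
```

```bash
python3 -m jog '[{"linear":[-0.022,-0.12,0.08],"rotation":[-0.15,0,0],"grip":80},{"linear":[-0.022,-0.24,0.16],"rotation":[-0.3,0,0],"grip":80},{"linear":[-0.022,-0.36,0.24],"rotation":[-0.45,0,0],"grip":80},{"linear":[-0.022,-0.48,0.32],"rotation":[-0.6,0,0],"grip":80},{"linear":[-0.022,-0.6,0.4],"rotation":[-0.75,0,0],"grip":80},{"linear":[-0.022,-0.666,0.43],"rotation":[-0.84,0,0],"grip":80},{"linear":[-0.022,-0.666,0.43],"rotation":[-0.84,0,0],"grip":80},{"linear":[-0.022,-0.666,0.43],"rotation":[-0.84,0,0],"grip":80}]' 60
python3 - <<'E'
from h import *
s=sense();print(s["eef_pos"],s["joints"])
c=calibration("wrist");p,d=capture("wrist");cv2.imwrite("pics/w18.png",p[:,:,::-1]);np.save("pics/w18.npy",d)
print(proj(c,[696.5,-38.3,46]))
E
```

```text
time_s: 29.37
eef_pos: [690.0, -37.2, 211.3]
ee_rot: [0.442, -0.549, 0.443, 0.554]
force: [-1.2, -0.5, -0.3]
grip_width: 0.935
[690.0317121  -37.20943986 211.27421578] [-2.23422867e-01  7.18274733e-01  9.18692458e-01  1.19615734e-03
  1.51152041e+00 -2.01341547e+00]
[320.18089342 187.99096031]
```

View pics/w18.png

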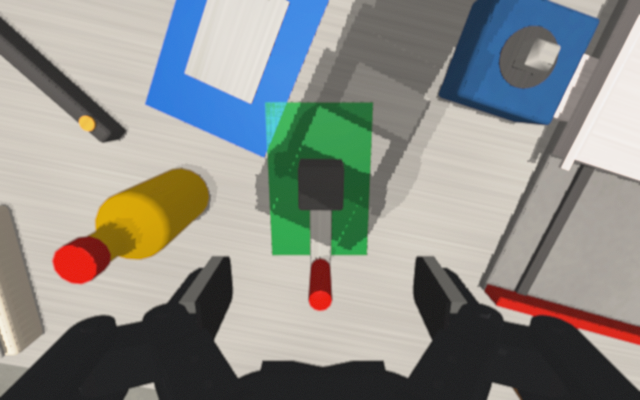

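```bash
python3 - <<'E'
import cv2
p=cv2.imread("pics/w18.png")
cv2.imwrite("pics/w18a.png",cv2.resize(p[145:225,280:365],None,fx=7,fy=7,interpolation=cv2.INTER_CUBIC))
cv2.imwrite("pics/w18b.png",cv2.resize(p[0:130,430:610],None,fx=4,fy=4,interpolation=cv2.INTER_CUBIC))
E
```

```text
(no output)
```

View pics/w18a.png

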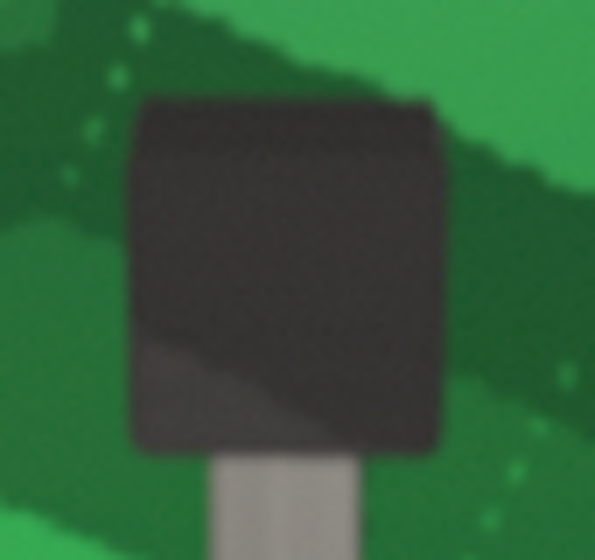

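View pics/w18b.png

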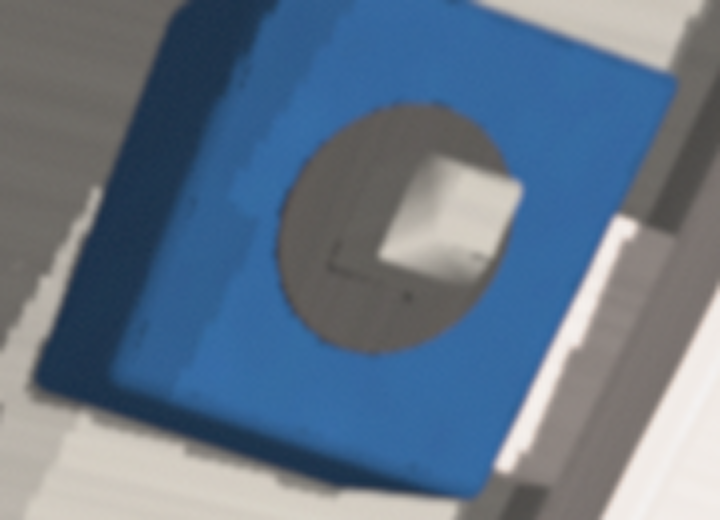

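```bash
cat >> h.py <<'E'
class Cal(dict):pass
E
python3 - <<'E'
from h import *
c=calibration("wrist")
q=[(298.6,166.8),(343.2,166.8),(342.3,209.9),(298.9,209.9)]
P=np.array([onz(c,*x,46)[:2] for x in q]);print(P,P.mean(0),[np.linalg.norm(P[i]-P[i-1]) for i in range(4)])
for a,b in((0,3),(1,2)):
    v=P[b]-P[a];print("yaw",np.degrees(np.arctan2(v[1],v[0])))
# handle top
print("handle top",onz(c,320.5,301,95))
h=onz(c,320.5,301,95)[:2]-P.mean(0);print(h,np.linalg.norm(h),np.degrees(np.arctan2(h[1],h[0])))
E
```

```text
[[680.74100486 -62.92088895]
 [671.73789455 -22.21136369]
 [713.15383179 -13.14386944]
 [722.22884988 -54.29649453]] [696.96539527 -38.14315415] [np.float64(42.374773902139474), np.float64(41.693182210061806), np.float64(42.39692571173994), np.float64(42.14136335114565)]
yaw 11.743262256347661
yaw 12.349329326095775
handle top [785.26680969 -18.8755626   95.        ]
[88.30141442 19.26759155] 90.37908979902208 12.309148289893855
```

The hub is at (697,−38), yaw 12.3°, with its handle 90 mm away, as described. Descending to grip it.

```bash
python3 - <<'E'
from h import *
print(goal([697,-38.2,10],down(np.radians(102.3))))
E
```

```text
(array([ 0.6751, -0.0277, -0.009 ]), array([ 0.0065,  0.0068, -0.0094]))
```

```bash
python3 -m jog '[{"linear":[0.1,-0.028,-0.009],"rotation":[0.006,0.007,-0.009],"grip":80},{"linear":[0.22,-0.028,-0.009],"rotation":[0.006,0.007,-0.009],"grip":80},{"linear":[0.34,-0.028,-0.009],"rotation":[0.006,0.007,-0.009],"grip":80},{"linear":[0.45,-0.028,-0.009],"rotation":[0.006,0.007,-0.009],"grip":80},{"linear":[0.54,-0.028,-0.009],"rotation":[0.006,0.007,-0.009],"grip":80},{"linear":[0.61,-0.028,-0.009],"rotation":[0.006,0.007,-0.009],"grip":80},{"linear":[0.65,-0.028,-0.009],"rotation":[0.006,0.007,-0.009],"grip":80},{"linear":[0.675,-0.028,-0.009],"rotation":[0.006,0.007,-0.009],"grip":80},{"linear":[0.675,-0.028,-0.009],"rotation":[0.006,0.007,-0.009],"grip":80}]' 60
python3 - <<'E'
from h import *
s=sense();print(s["force"],goal([697,-38.2,10],down(np.radians(102.3))))
E
```

```text
time_s: 30.17
eef_pos: [696.3, -38.4, 9.3]
ee_rot: [0.443, -0.55, 0.444, 0.551]
force: [-0.5, 0.5, -0.5]
grip_width: 0.936
[-0.54892658  0.52074227 -0.4670409 ] (array([-0.0023, -0.0026,  0.0001]), array([-0.0008,  0.0013, -0.0035]))
```

```bash
python3 -m jog '[{"linear":[-0.002,-0.002,0],"rotation":[0,0,0],"grip":30},{"linear":[-0.002,-0.002,0],"rotation":[0,0,0],"grip":30},{"linear":[-0.002,-0.002,0],"rotation":[0,0,0],"grip":30},{"linear":[-0.002,-0.002,0],"rotation":[0,0,0],"grip":30},{"linear":[-0.002,-0.002,0],"rotation":[0,0,0],"grip":30},{"linear":[-0.002,-0.002,0],"rotation":[0,0,0],"grip":30},{"linear":[-0.002,-0.002,0],"rotation":[0,0,0],"grip":30},{"linear":[-0.002,-0.002,0],"rotation":[0,0,0],"grip":30}]' 90
python3 - <<'E'
from h import *
s=sense();print(s["force"],s["eef_pos"],s["grip_width"]*85.4)
E
python3 -m jog '[{"linear":[-0.08,0,0],"rotation":[0,0,0],"grip":30},{"linear":[-0.17,0,0],"rotation":[0,0,0],"grip":30},{"linear":[-0.29,0,0],"rotation":[0,0,0],"grip":30},{"linear":[-0.41,0,0],"rotation":[0,0,0],"grip":30},{"linear":[-0.5,0,0],"rotation":[0,0,0],"grip":30},{"linear":[-0.55,0,0],"rotation":[0,0,0],"grip":30},{"linear":[-0.55,0,0],"rotation":[0,0,0],"grip":30}]' 90
python3 - <<'E'
from h import *
s=sense();print(s["force"],s["eef_pos"],s["grip_width"]*85.4)
c=calibration("wrist");p,d=capture("wrist");cv2.imwrite("pics/w19.png",p[:,:,::-1])
E
```

```text
time_s: 30.83
eef_pos: [697.7, -38.4, 11.7]
ee_rot: [-0.444, 0.551, -0.444, -0.55]
force: [-0.7, 0.6, 6.5]
grip_width: 0.504
[-0.72935316  0.55192426  6.49193537] [697.66770979 -38.44207898  11.66621496] 43.053254697013934
time_s: 31.42
eef_pos: [698.6, -38.5, 180.9]
ee_rot: [-0.445, 0.553, -0.443, -0.548]
force: [0.1, 0.0, -2.6]
grip_width: 0.503
[ 0.08207693  0.02043296 -2.60088488] [698.6160995  -38.53917107 180.89197954] 42.94291911055111
```

View pics/w19.png

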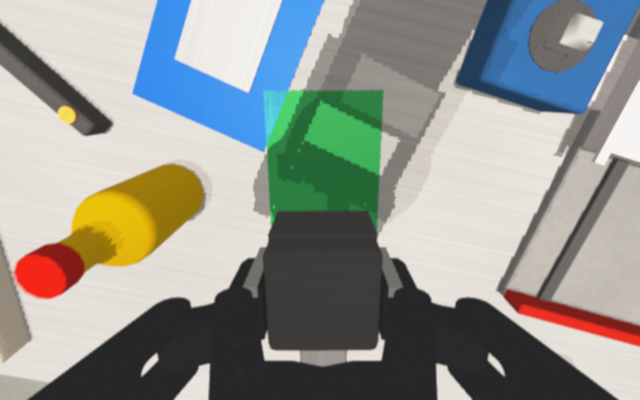

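The crank is gripped squarely at 43 mm and lifted clear. Moving so that the wrist camera looks down on the shaft.

```bash
python3 - <<'E'
from h import *
print(goal([610,104,215],down(np.radians(86))))
E
```

```text
(array([-0.1253,  0.1848,  0.5259]), array([ 0.5683, -0.0023,  0.0062]))
```

```bash
python3 -m jog '[{"linear":[-0.06,0.02,0.06],"rotation":[0.07,0,0],"grip":30},{"linear":[-0.125,0.06,0.16],"rotation":[0.17,0,0],"grip":30},{"linear":[-0.125,0.1,0.27],"rotation":[0.29,0,0],"grip":30},{"linear":[-0.125,0.14,0.38],"rotation":[0.41,0,0],"grip":30},{"linear":[-0.125,0.17,0.48],"rotation":[0.51,0,0],"grip":30},{"linear":[-0.125,0.185,0.526],"rotation":[0.568,-0.002,0.006],"grip":30},{"linear":[-0.125,0.185,0.526],"rotation":[0.568,-0.002,0.006],"grip":30},{"linear":[-0.125,0.185,0.526],"rotation":[0.568,-0.002,0.006],"grip":30}]' 90
python3 - <<'E'
from h import *
s=sense();print(s["force"],s["eef_pos"],s["grip_width"]*85.4,s["joints"])
c=calibration("wrist");p,d=capture("wrist");cv2.imwrite("pics/w20.png",p[:,:,::-1])
x,y=np.round(proj(c,[547,104,82])).astype(int);print(x,y)
x0=max(0,x-80);y0=max(0,y-60);print(x0,y0)
cv2.imwrite("pics/w20a.png",cv2.resize(p[y0:y0+120,x0:x0+160,::-1],None,fx=5,fy=5,interpolation=cv2.INTER_CUBIC))
E
```

```text
time_s: 32.13
eef_pos: [609.2, 104.5, 213.2]
ee_rot: [0.516, -0.482, 0.517, 0.483]
force: [-0.1, -0.4, -3.6]
grip_width: 0.503
[-0.1380711  -0.40497784 -3.63370553] [609.22861111 104.46797613 213.18667285] 42.93432867401701 [-1.93162728e-02  5.35382620e-01  1.21740955e+00 -3.35253924e-04
  1.39151443e+00 -1.52208699e+00]
318 115
238 55
```

View pics/w20a.png

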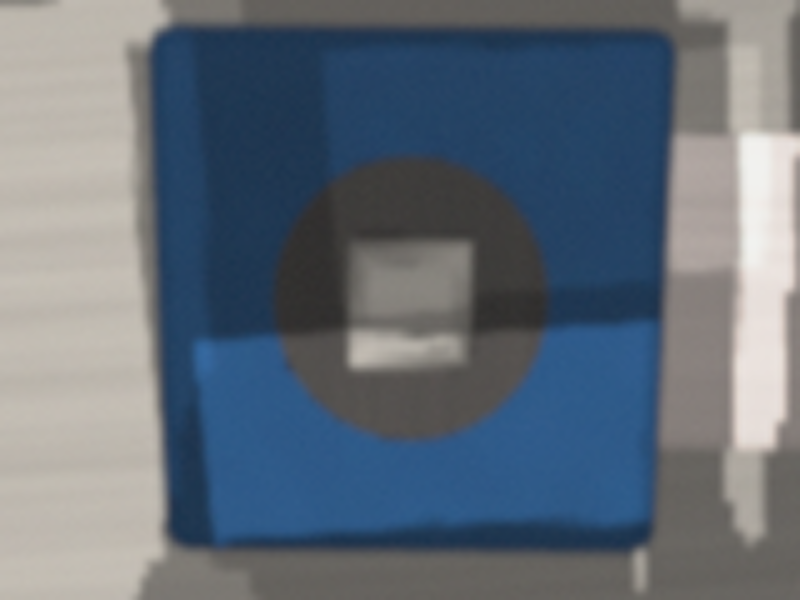

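View pics/w20.png

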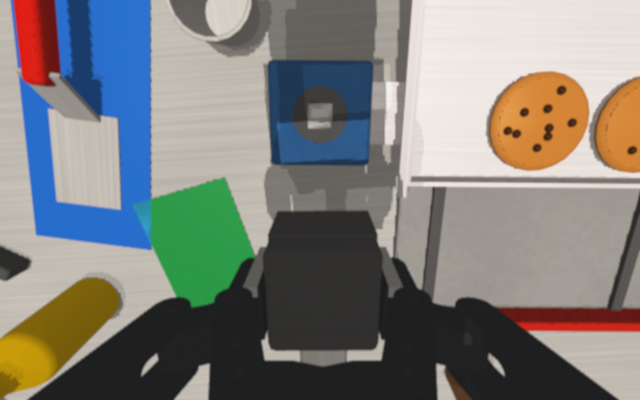

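```bash
python3 - <<'E'
from h import *
c=calibration("wrist")
f=lambda x,y,z:onz(c,238+x/5,55+y/5,z)[:2]
print("disc",f(411,298,55), "disc diam",np.linalg.norm(f(275,298,55)-f(547,298,55)),np.linalg.norm(f(411,156,55)-f(411,440,55)))
Q=np.array([f(350,242,73),f(474,240,73),f(469,368,73),f(347,370,73)]);print("shaft z73",Q.mean(0),[np.linalg.norm(Q[i]-Q[i-1]) for i in range(4)])
for a,b in((0,3),(1,2),(0,1),(3,2)):
    v=Q[b]-Q[a];print(np.degrees(np.arctan2(v[1],v[0])))
H=np.array([f(195,32,55),f(672,35,55),f(652,545,55),f(212,540,55)])
H=np.array([f(158,32,55),f(672,35,55),f(652,547,55),f(172,545,55)]);print("house",H.mean(0),[np.linalg.norm(H[i]-H[i-1]) for i in range(4)])
r=toolR().as_matrix();print("toolzyaw",np.degrees(np.arctan2(r[1,2],r[0,2])), "tilt",np.degrees(np.arccos(-r[2,0])))
m=mask(cv2.imread("pics/w20.png")[:,:,::-1],[90,110,30],[130,255,255]);
b=[b for b in blobs(m,500) if cv2.pointPolygonTest(b,(320,115),False)>0 or 1]
for k in b[:3]:
    P=np.array([onz(c,*q[0],55)[:2] for q in k]).astype(np.float32);print(cv2.minAreaRect(P))
E
```

```text
disc [548.79870086 105.04468479] disc diam 47.341182952932854 47.92915323265969
shaft z73 [549.30709313 104.9455544 ] [np.float64(20.364520282477844), np.float64(20.099515015695786), np.float64(20.34848736705174), np.float64(20.20260134167867)]
-6.0396396798396585
-5.75138888852111
86.95936499703087
86.9903126273532
house [549.27967773 105.44947236] [np.float64(86.41372485323092), np.float64(85.68461016290641), np.float64(86.32381725925309), np.float64(87.14550251955563)]
toolzyaw 86.04620224414559 tilt 0.13428142648734578
((546.6767578125, -100.38639831542969), (109.32345581054688, 218.46922302246094), 77.63792419433594)
((548.8361206054688, 104.669677734375), (86.79776763916016, 86.71430969238281), 85.9979476928711)
```

Shaft centre is (549,105) and its yaw −4.2°, with the disc, the shaft flats and the housing agreeing within 1 mm. The crank is already aligned. Moving over it.

```bash
python3 - <<'E'
from h import *
print(goal([549.6,104.9,115],down(np.radians(85.8))))
E
```

```text
(array([ 0.3282,  0.1993, -0.0095]), array([ 0.0086, -0.0011, -0.0046]))
```

```bash
python3 -m jog '[{"linear":[0,0.06,-0.003],"rotation":[0.008,0,-0.004],"grip":30},{"linear":[0,0.14,-0.006],"rotation":[0.008,0,-0.004],"grip":30},{"linear":[0.03,0.199,-0.0095],"rotation":[0.008,0,-0.004],"grip":30},{"linear":[0.13,0.199,-0.0095],"rotation":[0.008,0,-0.004],"grip":30},{"linear":[0.24,0.199,-0.0095],"rotation":[0.008,0,-0.004],"grip":30},{"linear":[0.3,0.199,-0.0095],"rotation":[0.008,0,-0.004],"grip":30},{"linear":[0.328,0.199,-0.0095],"rotation":[0.008,-0.001,-0.0046],"grip":30},{"linear":[0.328,0.199,-0.0095],"rotation":[0.008,-0.001,-0.0046],"grip":30},{"linear":[0.328,0.199,-0.0095],"rotation":[0.008,-0.001,-0.0046],"grip":30}]' 90
python3 - <<'E'
from h import *
s=sense();print(s["force"],s["eef_pos"])
print(goal([549.6,104.9,92],down(np.radians(85.8))))
E
```

```text
time_s: 32.93
eef_pos: [550.4, 104.3, 115.5]
ee_rot: [0.518, -0.481, 0.518, 0.481]
force: [0.2, -0.3, -3.2]
grip_width: 0.503
[ 0.16773265 -0.26749173 -3.19292375] [550.37788991 104.29354775 115.539634  ]
(array([0.0785, 0.0028, 0.0018]), array([-0.0006, -0.0002,  0.0014]))
```

```bash
python3 -m jog '[{"linear":[0.02,0.003,0.002],"rotation":[0,0,0.001],"grip":30},{"linear":[0.04,0.003,0.002],"rotation":[0,0,0.001],"grip":30},{"linear":[0.06,0.003,0.002],"rotation":[0,0,0.001],"grip":30},{"linear":[0.078,0.003,0.002],"rotation":[0,0,0.001],"grip":30},{"linear":[0.078,0.003,0.002],"rotation":[0,0,0.001],"grip":30}]' 90
python3 - <<'E'
from h import *
s=sense();print(s["force"],s["wrist_torque"],s["eef_pos"])
print(goal([549.6,104.9,80],down(np.radians(85.8))))
E
```

```text
time_s: 33.35
eef_pos: [548.9, 105.0, 90.9]
ee_rot: [0.518, -0.481, 0.519, 0.482]
force: [-0.8, 0.7, -3.6]
grip_width: 0.501
[-0.82535602  0.72854121 -3.61644061] [ 0.01495476  0.10421624 -0.00671338] [548.93918517 104.96459151  90.90485643]
(array([ 0.0363, -0.0023, -0.    ]), array([-0.0006, -0.0005, -0.0036]))
```

```bash
python3 -m jog '[{"linear":[0.015,-0.002,0],"rotation":[0,0,-0.002],"grip":30},{"linear":[0.03,-0.002,0],"rotation":[0,0,-0.002],"grip":30},{"linear":[0.045,-0.002,0],"rotation":[0,0,-0.002],"grip":30},{"linear":[0.05,-0.002,0],"rotation":[0,0,-0.002],"grip":30},{"linear":[0.05,-0.002,0],"rotation":[0,0,-0.002],"grip":30}]' 90
python3 - <<'E'
from h import *
s=sense();print(s["force"],s["wrist_torque"],s["eef_pos"])
print(goal([549.6,104.9,67],down(np.radians(85.8))))
E
```

```text
time_s: 33.77
eef_pos: [549.4, 104.9, 75.4]
ee_rot: [0.518, -0.481, 0.518, 0.482]
force: [0.1, 0.8, -4.6]
grip_width: 0.501
[ 0.13344086  0.77388424 -4.55901341] [-0.0047661   0.05690896  0.00705177] [549.35518332 104.91976447  75.37308012]
(array([ 0.0279, -0.0009,  0.    ]), array([-0.0005, -0.0005, -0.003 ]))
```

```bash
python3 -m jog '[{"linear":[0.01,0,0],"rotation":[0,0,-0.002],"grip":30},{"linear":[0.02,0,0],"rotation":[0,0,-0.002],"grip":30},{"linear":[0.027,0,0],"rotation":[0,0,-0.002],"grip":30},{"linear":[0.03,0,0],"rotation":[0,0,-0.002],"grip":30},{"linear":[0.03,0,0],"rotation":[0,0,-0.002],"grip":30}]' 90
python3 - <<'E'
from h import *
s=sense();print(s["force"],s["wrist_torque"],s["eef_pos"])
E
```

```text
time_s: 34.18
eef_pos: [549.4, 104.9, 66.7]
ee_rot: [0.518, -0.481, 0.518, 0.481]
force: [-2.0, 0.3, 0.3]
grip_width: 0.505
[-2.02739977  0.26180564  0.32154349] [0.01802357 0.38374374 0.03686537] [549.41675906 104.92369217  66.67875099]
```

The crank is seated: underside at z ≈ 55, and its weight is off the wrist. Releasing and rising to look.

```bash
python3 -m jog '[{"linear":[0,0,0],"rotation":[0,0,0],"grip":80},{"linear":[0,0,0],"rotation":[0,0,0],"grip":80},{"linear":[0,0,0],"rotation":[0,0,0],"grip":80},{"linear":[0,0,0],"rotation":[0,0,0],"grip":80},{"linear":[0,0,0],"rotation":[0,0,0],"grip":80},{"linear":[-0.06,0,0],"rotation":[0,0,0],"grip":80},{"linear":[-0.18,0,0],"rotation":[0,0,0],"grip":80},{"linear":[-0.3,0,0],"rotation":[0,0,0],"grip":80},{"linear":[-0.42,0,0],"rotation":[0,0,0],"grip":80},{"linear":[-0.5,0,0],"rotation":[0,0,0],"grip":80},{"linear":[-0.5,0,0],"rotation":[0,0,0],"grip":80}]' 60
python3 - <<'E'
from h import *
s=sense();print(s["force"],s["eef_pos"])
c=calibration("wrist");p,d=capture("wrist");cv2.imwrite("pics/w21.png",p[:,:,::-1])
m=mask(p,[0,150,80],[5,255,255])|mask(p,[174,150,80],[180,255,255])
print(proj(c,[638.8,98.4,150]),proj(c,[549,105,101]))
print(goal([638.8,98.4,215],down(np.radians(85.8))))
E
```

```text
time_s: 35.1
eef_pos: [551.4, 105.0, 222.3]
ee_rot: [0.52, -0.484, 0.516, 0.479]
force: [1.3, -0.6, 0.8]
grip_width: 0.939
[ 1.27189184 -0.64184754  0.83110402] [551.35599921 105.01947855 222.28619239]
[323.24652555 321.44994455] [323.14980977 188.91052073]
(array([ 0.0154, -0.2954, -0.0003]), array([-0.0004,  0.    ,  0.0103]))
```

View pics/w21.png

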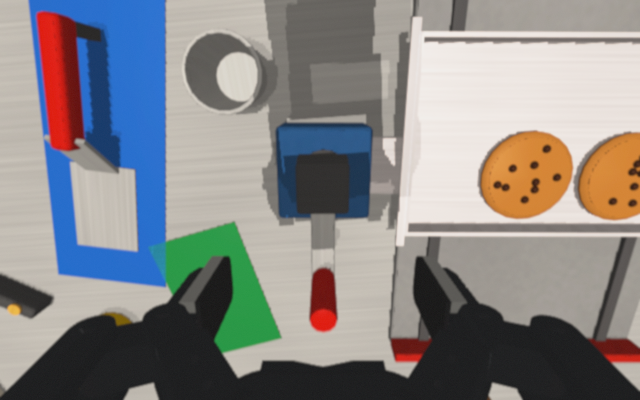

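The crank sits on the housing. Its handle top is at (323,320), exactly where predicted (323,321). Moving onto the handle.

```bash
python3 -m jog '[{"linear":[0.0,-0.1,0],"rotation":[0,0,0.01],"grip":60},{"linear":[0.0,-0.2,0],"rotation":[0,0,0.01],"grip":60},{"linear":[0.015,-0.295,0],"rotation":[0,0,0.01],"grip":60},{"linear":[0.015,-0.295,0],"rotation":[0,0,0.01],"grip":60},{"linear":[0.1,-0.295,0],"rotation":[0,0,0.01],"grip":60},{"linear":[0.2,-0.295,0],"rotation":[0,0,0.01],"grip":60},{"linear":[0.3,-0.295,0],"rotation":[0,0,0.01],"grip":60},{"linear":[0.36,-0.295,0],"rotation":[0,0,0.01],"grip":60},{"linear":[0.36,-0.295,0],"rotation":[0,0,0.01],"grip":60}]' 60
python3 - <<'E'
from h import *
s=sense();print(s["force"],s["eef_pos"],goal([638.8,98.4,112],down(np.radians(85.8))))
E
```

```text
time_s: 35.9
eef_pos: [636.4, 98.5, 105.9]
ee_rot: [0.516, -0.479, 0.52, 0.484]
force: [-1.3, -0.2, -0.9]
grip_width: 0.7
[-1.34227802 -0.15263122 -0.89101911] [636.3553787   98.5032958  105.91740809] (array([-0.0204, -0.008 ,  0.0002]), array([-0.0005, -0.0009, -0.0195]))
```

```bash
python3 -m jog '[{"linear":[-0.02,-0.008,0],"rotation":[0,0,-0.015],"grip":60},{"linear":[-0.02,-0.008,0],"rotation":[0,0,-0.015],"grip":60},{"linear":[-0.02,-0.008,0],"rotation":[0,0,-0.015],"grip":15},{"linear":[-0.02,-0.008,0],"rotation":[0,0,-0.015],"grip":15},{"linear":[-0.02,-0.008,0],"rotation":[0,0,-0.015],"grip":15},{"linear":[-0.02,-0.008,0],"rotation":[0,0,-0.015],"grip":15},{"linear":[-0.02,-0.008,0],"rotation":[0,0,-0.015],"grip":15},{"linear":[-0.02,-0.008,0],"rotation":[0,0,-0.015],"grip":15}]' 40
python3 - <<'E'
from h import *
s=sense();print(s["force"],s["eef_pos"],s["grip_width"]*85.4,goal([638.8,98.4,112],down(np.radians(85.8))))
# circle table: clockwise from start angle
c=np.array([549.,105.]);p0=s["eef_pos"][:2];d=p0-c;print(np.linalg.norm(d),np.degrees(np.arctan2(d[1],d[0])))
r=toolR().as_matrix();a0=np.arctan2(d[1],d[0])
for k in range(1,33):
    a=a0-k*np.radians(12);t=np.r_[c+90*np.array([np.cos(a),np.sin(a)]),s["eef_pos"][2]]
    print(k*12,np.round(r.T@(t-s["eef_pos"])/300,3))
E
```

```text
time_s: 36.57
eef_pos: [639.3, 98.3, 112.6]
ee_rot: [0.518, -0.481, 0.518, 0.481]
force: [1.7, -0.8, 4.0]
grip_width: 0.251
[ 1.73838016 -0.75820909  4.04246734] [639.29978496  98.26674089 112.59451905] 21.41264765865989 (array([0.002 , 0.0017, 0.0003]), array([-0.0005, -0.0008, -0.001 ]))
90.5504717971793 -4.264403385276719
12 [ 0.     0.008 -0.062]
24 [ 0.     0.028 -0.122]
36 [ 0.     0.059 -0.176]
48 [ 0.     0.101 -0.223]
60 [ 0.     0.152 -0.26 ]
72 [ 0.     0.209 -0.285]
84 [ 0.     0.271 -0.298]
96 [ 0.     0.333 -0.298]
108 [ 0.     0.395 -0.285]
120 [ 0.     0.452 -0.259]
132 [ 0.     0.503 -0.223]
144 [ 0.     0.545 -0.176]
156 [ 0.     0.576 -0.122]
168 [ 0.     0.595 -0.062]
180 [0.    0.602 0.001]
192 [0.    0.595 0.063]
204 [0.    0.576 0.123]
216 [0.    0.544 0.177]
228 [0.    0.502 0.223]
240 [0.    0.452 0.26 ]
252 [0.    0.394 0.286]
264 [0.    0.333 0.299]
276 [0.    0.27  0.299]
288 [-0.     0.209  0.285]
300 [-0.     0.152  0.26 ]
312 [-0.     0.101  0.223]
324 [-0.     0.059  0.176]
336 [-0.     0.028  0.122]
348 [-0.     0.008  0.062]
360 [0.    0.002 0.   ]
372 [ 0.     0.008 -0.062]
384 [ 0.     0.028 -0.122]
```

Sleeve gripped at 21 mm. Winding clockwise, first 120°.

```bash
python3 -m jog '[{"linear":[0,0.008,-0.062],"rotation":[0,0,0],"grip":15},{"linear":[0,0.028,-0.122],"rotation":[0,0,0],"grip":15},{"linear":[0,0.059,-0.176],"rotation":[0,0,0],"grip":15},{"linear":[0,0.101,-0.223],"rotation":[0,0,0],"grip":15},{"linear":[0,0.152,-0.26],"rotation":[0,0,0],"grip":15},{"linear":[0,0.209,-0.285],"rotation":[0,0,0],"grip":15},{"linear":[0,0.271,-0.298],"rotation":[0,0,0],"grip":15},{"linear":[0,0.333,-0.298],"rotation":[0,0,0],"grip":15},{"linear":[0,0.395,-0.285],"rotation":[0,0,0],"grip":15},{"linear":[0,0.452,-0.259],"rotation":[0,0,0],"grip":15},{"linear":[0,0.452,-0.259],"rotation":[0,0,0],"grip":15}]' 40
cat > circ.py <<'E'
from h import *
s=sense();c=np.array([549.,105.]);d=s["eef_pos"][:2]-c;a0=np.arctan2(d[1],d[0])
print(s["force"],"rad",np.linalg.norm(d),"ang",np.degrees(a0),"grip",s["grip_width"]*85.4,"z",s["eef_pos"][2])
M=down(np.radians(85.8));print("rot",goal(s["eef_pos"],M)[1])
r=toolR().as_matrix()
for k in range(1,17):
    a=a0-k*np.radians(12);t=np.r_[c+90*np.array([np.cos(a),np.sin(a)]),112.]
    print(k*12,np.round(r.T@(t-s["eef_pos"])/300,3))
E
python3 circ.py
python3 - <<'E'
from h import *
p=cookies("top",z=39);cv2.imwrite("pics/t22.png",p[:,:,::-1])
p,d=capture("side");cv2.imwrite("pics/s22.png",p[:,:,::-1])
E
```

```text
time_s: 37.48
eef_pos: [496.3, 32.1, 112.8]
ee_rot: [0.518, -0.481, 0.518, 0.482]
force: [0.1, -0.0, 0.6]
grip_width: 0.246
[ 0.14417007 -0.03847063  0.56678022] rad 90.01173110078021 ang -125.86538374087525 grip 21.02886273510753 z 112.756264299197
rot [ 0.001   0.0006 -0.0036]
12 [0.003 0.05  0.038]
24 [0.003 0.09  0.086]
36 [0.003 0.12  0.141]
48 [0.003 0.138 0.202]
60 [0.003 0.142 0.264]
72 [0.003 0.134 0.326]
84 [0.003 0.113 0.385]
96 [0.003 0.08  0.439]
108 [0.003 0.036 0.484]
120 [ 0.003 -0.015  0.519]
132 [ 0.003 -0.073  0.543]
144 [ 0.002 -0.135  0.554]
156 [ 0.002 -0.198  0.553]
168 [ 0.002 -0.259  0.538]
180 [ 0.002 -0.315  0.511]
192 [ 0.002 -0.365  0.472]
blob 169 176 14.5 [611.1 404.9  39. ] uv [-422.   720.6]
blob 200 179 14.4 [602.3 305.2  39. ] uv [-374.7  632.4]
```

View pics/s22.png

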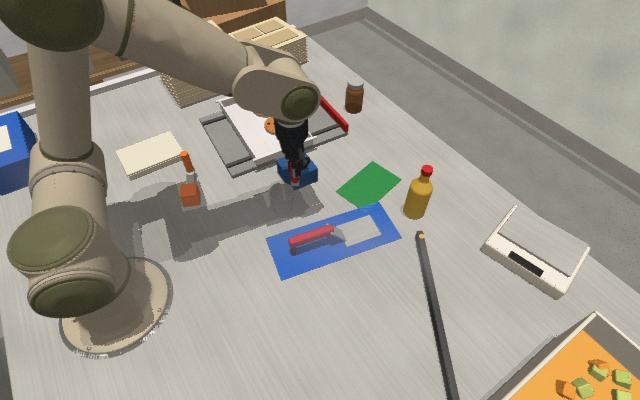

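The pan travels with the crank, about 34 mm so far, and the cookies ride along. Next 180°.

```bash
python3 -m jog '[{"linear":[0.002,0.05,0.038],"rotation":[0,0,-0.003],"grip":15},{"linear":[0.002,0.09,0.086],"rotation":[0,0,-0.003],"grip":15},{"linear":[0.002,0.12,0.141],"rotation":[0,0,-0.003],"grip":15},{"linear":[0.002,0.138,0.202],"rotation":[0,0,-0.003],"grip":15},{"linear":[0.002,0.142,0.264],"rotation":[0,0,-0.003],"grip":15},{"linear":[0.002,0.134,0.326],"rotation":[0,0,-0.003],"grip":15},{"linear":[0.002,0.113,0.385],"rotation":[0,0,-0.003],"grip":15},{"linear":[0.002,0.08,0.439],"rotation":[0,0,-0.003],"grip":15},{"linear":[0.002,0.036,0.484],"rotation":[0,0,-0.003],"grip":15},{"linear":[0.002,-0.015,0.519],"rotation":[0,0,-0.003],"grip":15},{"linear":[0.002,-0.073,0.543],"rotation":[0,0,-0.003],"grip":15},{"linear":[0.002,-0.135,0.554],"rotation":[0,0,-0.003],"grip":15},{"linear":[0.002,-0.198,0.553],"rotation":[0,0,-0.003],"grip":15},{"linear":[0.002,-0.259,0.538],"rotation":[0,0,-0.003],"grip":15},{"linear":[0.002,-0.315,0.511],"rotation":[0,0,-0.003],"grip":15},{"linear":[0.002,-0.315,0.511],"rotation":[0,0,-0.003],"grip":15}]' 40
python3 circ.py
```

```text
time_s: 38.92
eef_pos: [606.8, 174.8, 112.1]
ee_rot: [0.518, -0.482, 0.518, 0.48]
force: [1.1, -1.2, 5.3]
grip_width: 0.247
[ 1.12665592 -1.19217764  5.33221608] rad 90.58498941117932 ang 50.36812062713889 grip 21.09633291425063 z 112.07778728412904
rot [-0.0027 -0.0029  0.0043]
12 [ 0.    -0.046 -0.043]
24 [ 0.001 -0.083 -0.093]
36 [ 0.001 -0.11  -0.15 ]
48 [ 0.001 -0.123 -0.212]
60 [ 0.001 -0.124 -0.274]
72 [ 0.001 -0.112 -0.336]
84 [ 0.001 -0.087 -0.393]
96 [ 0.001 -0.05  -0.444]
108 [ 0.001 -0.004 -0.487]
120 [ 0.001  0.05  -0.519]
132 [ 0.001  0.109 -0.539]
144 [ 0.001  0.171 -0.546]
156 [ 0.001  0.234 -0.54 ]
168 [ 0.     0.294 -0.522]
180 [ 0.     0.348 -0.491]
192 [ 0.     0.395 -0.45 ]
```

```bash
python3 -m jog '[{"linear":[0,-0.046,-0.043],"rotation":[0,0,0],"grip":15},{"linear":[0,-0.083,-0.093],"rotation":[0,0,0],"grip":15},{"linear":[0,-0.11,-0.15],"rotation":[0,0,0],"grip":15},{"linear":[0,-0.123,-0.212],"rotation":[0,0,0],"grip":15},{"linear":[0,-0.124,-0.25],"rotation":[0,0,0],"grip":15},{"linear":[0,-0.123,-0.285],"rotation":[0,0,0],"grip":15},{"linear":[0,-0.117,-0.315],"rotation":[0,0,0],"grip":15},{"linear":[0,-0.112,-0.336],"rotation":[0,0,0],"grip":15},{"linear":[0,-0.112,-0.336],"rotation":[0,0,0],"grip":15}]' 40
python3 circ.py | head -3
python3 - <<'E'
from h import *
s=sense();c=np.array([549.,105.]);r=toolR().as_matrix()
for a in (-18,-20,-22,-24,-26):
    t=np.r_[c+90*np.array([np.cos(np.radians(a)),np.sin(np.radians(a))]),112.];print(a,np.round(r.T@(t-s["eef_pos"])/300,4))
p=cookies("top",z=39)
E
```

```text
time_s: 39.67
eef_pos: [631.9, 71.1, 111.5]
ee_rot: [0.518, -0.48, 0.519, 0.481]
force: [-5.7, 1.4, 2.4]
grip_width: 0.246
[-5.70229121  1.38565026  2.37413148] rad 89.61840438089905 ang -22.250490405272373 grip 21.02777075827772 z 111.53618479622519
rot [-0.0049 -0.0012 -0.0037]
12 [-0.001  0.024 -0.058]
-18 [-0.0016 -0.0073  0.021 ]
-20 [-0.0016 -0.0046  0.0109]
-22 [-0.0015 -0.0016  0.0009]
-24 [-0.0015  0.0017 -0.0091]
-26 [-0.0015  0.0054 -0.0189]
blob 203 153 14.4 [684.5 299.2  39. ] uv [-302.7  672.6]
blob 172 150 14.4 [691.8 398.9  39. ] uv [-351.2  759.9]
```

```bash
python3 -m jog '[{"linear":[-0.001,0.0017,-0.009],"rotation":[0,0,0],"grip":15},{"linear":[-0.001,0.0054,-0.019],"rotation":[0,0,0],"grip":15},{"linear":[-0.001,0.0054,-0.019],"rotation":[0,0,0],"grip":15},{"linear":[-0.001,0.0054,-0.019],"rotation":[0,0,0],"grip":15}]' 40
python3 circ.py | head -1
python3 - <<'E'
from h import *
p=cookies("top",z=39)
s=sense();c=np.array([549.,105.]);r=toolR().as_matrix()
for a in (-26,-28,-30,-32,-36):
    t=np.r_[c+90*np.array([np.cos(np.radians(a)),np.sin(np.radians(a))]),112.];print(a,np.round(r.T@(t-s["eef_pos"])/300,4))
E
```

```text
time_s: 40.05
eef_pos: [629.8, 66.1, 111.4]
ee_rot: [0.518, -0.48, 0.52, 0.482]
force: [-3.7, 2.4, 3.1]
grip_width: 0.245
[-3.71127775  2.43073148  3.07156514] rad 89.6265885698944 ang -25.713908402835383 grip 20.954113086932047 z 111.38518867589345
blob 172 150 14.4 [692.8 398.6  39. ] uv [-350.3  760.2]
blob 203 153 14.4 [684.7 299.2  39. ] uv [-302.5  672.7]
-26 [-0.0021 -0.0006 -0.0018]
-28 [-0.0021  0.0035 -0.0115]
-30 [-0.0021  0.0078 -0.021 ]
-32 [-0.002   0.0125 -0.0303]
-36 [-0.002   0.0229 -0.0485]
```

```bash
python3 -m jog '[{"linear":[0,0.0035,-0.0115],"rotation":[0,0,0],"grip":15},{"linear":[0,0.008,-0.021],"rotation":[0,0,0],"grip":15},{"linear":[0,0.0125,-0.03],"rotation":[0,0,0],"grip":15},{"linear":[0,0.0125,-0.03],"rotation":[0,0,0],"grip":15},{"linear":[0,0.0125,-0.03],"rotation":[0,0,0],"grip":15}]' 40
python3 circ.py | head -1
python3 - <<'E'
from h import *
p=cookies("top",z=39);cv2.imwrite("pics/t24.png",p[:,:,::-1]);p,d=capture("side");cv2.imwrite("pics/s24.png",p[:,:,::-1])
print(sense()["wrist_torque"])
E
```

```text
time_s: 40.52
eef_pos: [625.3, 57.9, 111.2]
ee_rot: [0.517, -0.479, 0.52, 0.483]
force: [-3.9, 2.8, 3.9]
grip_width: 0.243
[-3.89701277  2.79979154  3.94788063] rad 89.64235827053841 ang -31.704007414820936 grip 20.78045476720034 z 111.22106688672055
blob 172 149 14.5 [695.1 398.7  39. ] uv [-348.4  761.5]
blob 203 153 14.4 [686.3 299.2  39. ] uv [-301.2  673.5]
[0.91815064 0.76539508 0.01630009]
```

View pics/t24.png

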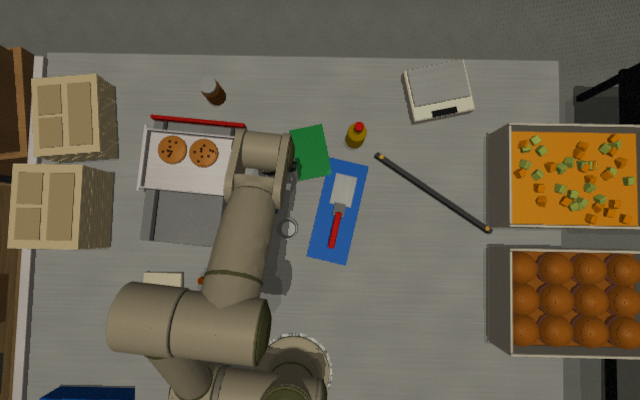

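The remaining difference is socket play, up to about 12°. Continuing until the stop is felt.

```bash
python3 - <<'E'
from h import *
s=sense();c=np.array([549.,105.]);r=toolR().as_matrix()
for a in (-33,-35,-37,-39):
    t=np.r_[c+90*np.array([np.cos(np.radians(a)),np.sin(np.radians(a))]),112.];print(a,np.round(r.T@(t-s["eef_pos"])/300,4))
E
python3 -m jog '[{"linear":[0,0.0053,-0.0095],"rotation":[0,0,0],"grip":15},{"linear":[0,0.0105,-0.0188],"rotation":[0,0,0],"grip":15},{"linear":[0,0.0105,-0.0188],"rotation":[0,0,0],"grip":15},{"linear":[0,0.0105,-0.0188],"rotation":[0,0,0],"grip":15}]' 40
python3 circ.py | head -1
python3 - <<'E'
from h import *
p=cookies("top",z=39)
E
```

```text
-33 [-0.0026  0.0022 -0.0066]
-35 [-0.0025  0.0074 -0.0157]
-37 [-0.0025  0.0129 -0.0246]
-39 [-0.0025  0.0187 -0.0333]
time_s: 40.95
eef_pos: [621.9, 53.0, 111.2]
ee_rot: [0.518, -0.478, 0.52, 0.483]
force: [-2.4, 4.5, 3.3]
grip_width: 0.246
[-2.44154261  4.5183607   3.34287203] rad 89.57917908521857 ang -35.52307400285232 grip 21.008158675991496 z 111.23501615214867
blob 172 149 14.4 [696.5 398.6  39. ] uv [-347.2  762.2]
blob 203 152 14.4 [687.2 298.6  39. ] uv [-300.   673.6]
```

```bash
python3 -m jog '[{"linear":[0,0.006,-0.0092],"rotation":[0,0,0],"grip":15},{"linear":[0,0.0118,-0.0175],"rotation":[0,0,0],"grip":15},{"linear":[0,0.0118,-0.0175],"rotation":[0,0,0],"grip":15},{"linear":[0,0.0118,-0.0175],"rotation":[0,0,0],"grip":15}]' 60
python3 circ.py | head -1
python3 - <<'E'
from h import *
p=cookies("top",z=39)
E
```

```text
time_s: 41.33
eef_pos: [618.4, 48.6, 111.3]
ee_rot: [0.518, -0.478, 0.519, 0.483]
force: [-1.3, 5.8, 3.1]
grip_width: 0.239
[-1.3080484   5.754644    3.06840681] rad 89.46383968078916 ang -39.089961315480984 grip 20.42764326292932 z 111.32175011841095
blob 203 152 14.4 [688.4 299.   39. ] uv [-299.3  674.5]
blob 172 149 14.4 [696.7 398.7  39. ] uv [-347.   762.4]
```

```bash
python3 -m jog '[{"linear":[0,0.006,-0.0088],"rotation":[0,0,0],"grip":15},{"linear":[0,0.0125,-0.017],"rotation":[0,0,0],"grip":15},{"linear":[0,0.0125,-0.017],"rotation":[0,0,0],"grip":15},{"linear":[0,0.0125,-0.017],"rotation":[0,0,0],"grip":15}]' 60
python3 circ.py | head -1
python3 - <<'E'
from h import *
p=cookies("top",z=39);cv2.imwrite("pics/t25.png",p[:,:,::-1])
p,d=capture("wrist");cv2.imwrite("pics/w25.png",p[:,:,::-1])
E
```

```text
time_s: 41.72
eef_pos: [615.5, 45.4, 111.6]
ee_rot: [0.52, -0.478, 0.517, 0.484]
force: [2.2, 10.7, 2.9]
grip_width: 0.241
[ 2.22175806 10.65434368  2.88298399] rad 89.28051614728966 ang -41.862999063763205 grip 20.538728794226273 z 111.63512560229111
blob 203 152 14.4 [688.4 299.   39. ] uv [-299.3  674.5]
blob 172 149 14.4 [697.1 398.7  39. ] uv [-346.8  762.6]
```

View pics/w25.png

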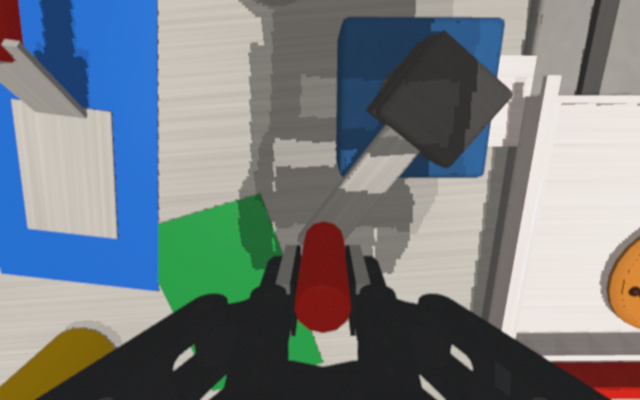

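The stop is reached: tangential force rises to about 11 N and the cookies have stopped moving, at 119.9 mm of travel. Easing the crank back within the socket play (shaft flats at −22°) so it lifts freely, and watching that the pan stays.

```bash
python3 - <<'E'
from h import *
s=sense();c=np.array([549.,105.]);r=toolR().as_matrix()
for a in (-40,-36,-32,-28,-25):
    t=np.r_[c+90*np.array([np.cos(np.radians(a)),np.sin(np.radians(a))]),112.];print(a,np.round(r.T@(t-s["eef_pos"])/300,4))
print(goal(s["eef_pos"],down(np.radians(85.8)))[1])
E
```

```text
-40 [-0.0012 -0.0076  0.0063]
-36 [-0.0011 -0.0192  0.0238]
-32 [-0.001  -0.0296  0.0419]
-28 [-0.0009 -0.0386  0.0608]
-25 [-0.0008 -0.0446  0.0754]
[-0.0049  0.0156 -0.0078]
```

```bash
python3 -m jog '[{"linear":[0,-0.0076,0.0063],"rotation":[0,0.008,-0.004],"grip":15},{"linear":[0,-0.019,0.024],"rotation":[0,0.015,-0.008],"grip":15},{"linear":[0,-0.03,0.042],"rotation":[0,0.015,-0.008],"grip":15},{"linear":[0,-0.0386,0.061],"rotation":[0,0.015,-0.008],"grip":15},{"linear":[0,-0.0386,0.061],"rotation":[0,0.015,-0.008],"grip":15}]' 60
python3 circ.py | head -1
python3 - <<'E'
from h import *
p=cookies("top",z=39)
E
```

```text
time_s: 42.23
eef_pos: [629.3, 63.5, 111.8]
ee_rot: [0.519, -0.481, 0.518, 0.481]
force: [-0.6, 2.1, 3.4]
grip_width: 0.241
[-0.60851524  2.11494519  3.42848822] rad 90.38328726245918 ang -27.31537133991381 grip 20.57689998638389 z 111.81444513018324
blob 203 152 14.4 [688.4 299.   39. ] uv [-299.3  674.5]
blob 172 149 14.4 [697.1 398.7  39. ] uv [-346.8  762.6]
```

The pan has not moved. Releasing the handle and rising.

```bash
python3 -m jog '[{"linear":[0,0,0],"rotation":[0,0,0],"grip":65},{"linear":[0,0,0],"rotation":[0,0,0],"grip":65},{"linear":[0,0,0],"rotation":[0,0,0],"grip":65},{"linear":[0,0,0],"rotation":[0,0,0],"grip":65},{"linear":[-0.05,0,0],"rotation":[0,0,0],"grip":65},{"linear":[-0.15,0,0],"rotation":[0,0,0],"grip":65},{"linear":[-0.25,0,0],"rotation":[0,0,0],"grip":65},{"linear":[-0.35,0.02,0],"rotation":[0,0,0],"grip":80},{"linear":[-0.38,0.1,0.05],"rotation":[0,0,0],"grip":80},{"linear":[-0.38,0.2,0.1],"rotation":[0,0,0],"grip":80},{"linear":[-0.38,0.27,0.13],"rotation":[0,0,0],"grip":80},{"linear":[-0.38,0.27,0.13],"rotation":[0,0,0],"grip":80}]' 40
python3 - <<'E'
from h import *
s=sense();print(s["force"],s["eef_pos"],s["joints"])
c=calibration("wrist");p,d=capture("wrist");cv2.imwrite("pics/w26.png",p[:,:,::-1])
x,y=np.round(proj(c,[549,105,101])).astype(int);print(x,y);x0,y0=x-80,max(0,y-70);print(x0,y0)
cv2.imwrite("pics/w26a.png",cv2.resize(p[y0:y0+150,x0:x0+180,::-1],None,fx=4,fy=4,interpolation=cv2.INTER_CUBIC))
m=mask(p,[0,150,80],[5,255,255])|mask(p,[174,150,80],[180,255,255])
E
```

```text
time_s: 43.28
eef_pos: [548.4, 109.9, 226.5]
ee_rot: [0.518, -0.482, 0.517, 0.481]
force: [-0.6, 0.1, 0.2]
grip_width: 0.936
[-0.56763176  0.07293244  0.22043489] [548.39162994 109.94610119 226.46921324] [-1.18962223e-02  3.91508974e-01  1.40038153e+00  6.50374063e-04
  1.34854138e+00 -1.50984345e+00]
317 193
237 123
```

View pics/w26.png

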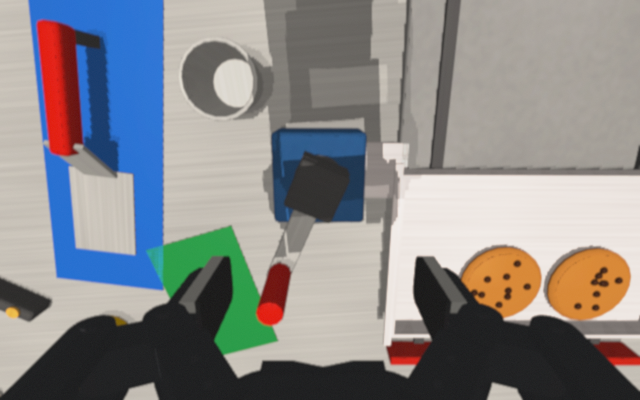

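View pics/w26a.png

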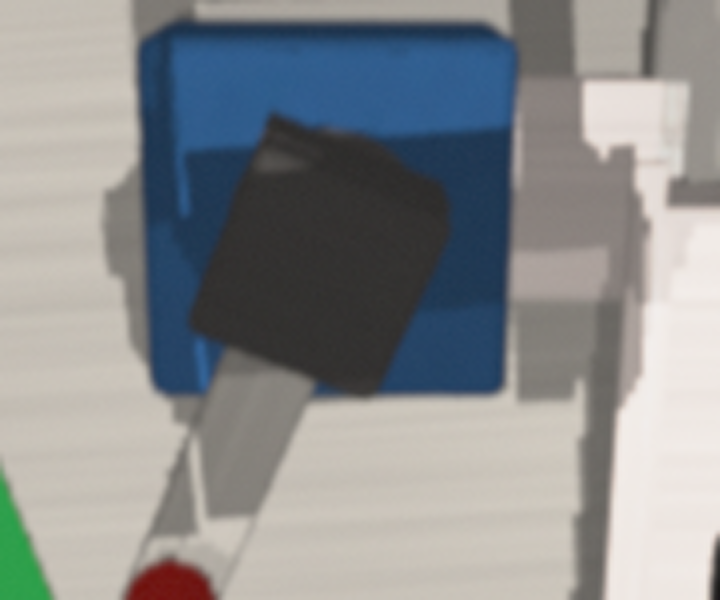

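```bash
python3 - <<'E'
from h import *
c=calibration("wrist")
f=lambda x,y,z:onz(c,237+x/4,123+y/4,z)[:2]
a,b,d=f(192,325,101),f(370,395,101),f(448,222,101)
print(np.linalg.norm(a-b),np.linalg.norm(b-d),"centre",(a+d)/2)
v=b-d;print("yaw",np.degrees(np.arctan2(v[1],v[0])));v=a-b;print("yaw+90?",np.degrees(np.arctan2(v[1],v[0])))
h=onz(c,270.5,313,150);print("handle top",h); e=h[:2]-(a+d)/2;print(np.linalg.norm(e),np.degrees(np.arctan2(e[1],e[0])))
e=h[:2]-[549,105];print(np.linalg.norm(e),np.degrees(np.arctan2(e[1],e[0])))
E
```

```text
40.49847246166684 40.85956728768997 centre [549.77869952 103.33845059]
yaw -26.8358618311233
yaw+90? -116.91555147601369
handle top [629.11845633  62.7320802  150.        ]
89.12729283053935 -27.10352843795593
90.5844583234093 -27.81468696184623
```

```bash
python3 - <<'E'
from h import *
print(goal([549.6,104.2,67.5],down(np.radians(63))))
E
```

```text
(array([ 0.5298,  0.0016, -0.0158]), array([0.795 , 0.0015, 0.0042]))
```

```bash
python3 -m jog '[{"linear":[0,0,-0.01],"rotation":[0.2,0,0],"grip":80},{"linear":[0,0,-0.015],"rotation":[0.4,0,0],"grip":80},{"linear":[0.0,0.0016,-0.016],"rotation":[0.6,0,0],"grip":80},{"linear":[0.05,0.0016,-0.016],"rotation":[0.795,0,0.004],"grip":80},{"linear":[0.15,0.0016,-0.016],"rotation":[0.795,0,0.004],"grip":80},{"linear":[0.27,0.0016,-0.016],"rotation":[0.795,0,0.004],"grip":80},{"linear":[0.38,0.0016,-0.016],"rotation":[0.795,0,0.004],"grip":80},{"linear":[0.46,0.0016,-0.016],"rotation":[0.795,0,0.004],"grip":80},{"linear":[0.51,0.0016,-0.016],"rotation":[0.795,0,0.004],"grip":80},{"linear":[0.527,0.0016,-0.016],"rotation":[0.795,0,0.004],"grip":80},{"linear":[0.527,0.0016,-0.016],"rotation":[0.795,0,0.004],"grip":80}]' 40
python3 - <<'E'
from h import *
print(sense()["force"],sense()["eef_pos"],goal([549.6,104.2,67.5],down(np.radians(63))))
E
```

```text
time_s: 44.25
eef_pos: [549.6, 103.6, 67.2]
ee_rot: [0.603, -0.369, 0.603, 0.37]
force: [0.6, -1.0, 0.1]
grip_width: 0.936
[ 0.61854231 -1.00666483  0.06545954] [549.62394065 103.62998206  67.21499207] (array([-0.0009,  0.0009,  0.0017]), array([-0.0013, -0.0004, -0.0035]))
```

```bash
python3 -m jog '[{"linear":[0,0,0.001],"rotation":[0,0,0],"grip":30},{"linear":[0,0,0.001],"rotation":[0,0,0],"grip":30},{"linear":[0,0,0.001],"rotation":[0,0,0],"grip":30},{"linear":[0,0,0.001],"rotation":[0,0,0],"grip":30},{"linear":[0,0,0.001],"rotation":[0,0,0],"grip":30},{"linear":[0,0,0.001],"rotation":[0,0,0],"grip":30},{"linear":[0,0,0.001],"rotation":[0,0,0],"grip":30}]' 80
python3 - <<'E'
from h import *
s=sense();print(s["force"],s["wrist_torque"],s["eef_pos"],s["grip_width"]*85.4)
p=cookies("top",z=39)
E
python3 -m jog '[{"linear":[-0.03,0,0],"rotation":[0,0,0],"grip":30},{"linear":[-0.06,0,0],"rotation":[0,0,0],"grip":30},{"linear":[-0.1,0,0],"rotation":[0,0,0],"grip":30},{"linear":[-0.15,0,0],"rotation":[0,0,0],"grip":30},{"linear":[-0.22,0,0],"rotation":[0,0,0],"grip":30},{"linear":[-0.32,0,0],"rotation":[0,0,0],"grip":30},{"linear":[-0.4,0,0],"rotation":[0,0,0],"grip":30},{"linear":[-0.4,0,0],"rotation":[0,0,0],"grip":30}]' 80
python3 - <<'E'
from h import *
s=sense();print(s["force"],s["eef_pos"],s["grip_width"]*85.4)
p=cookies("top",z=39);cv2.imwrite("pics/t27.png",p[:,:,::-1]);p,d=capture("side");cv2.imwrite("pics/s27.png",p[:,:,::-1])
E
```

```text
time_s: 44.83
eef_pos: [550.6, 103.8, 68.5]
ee_rot: [0.603, -0.369, 0.603, 0.369]
force: [-0.5, -2.0, 6.3]
grip_width: 0.505
[-0.49178706 -1.99778365  6.26688864] [-0.02991885  0.15887718 -0.01595909] [550.56050875 103.77352623  68.5427602 ] 43.0868862888437
blob 203 152 14.4 [688.4 299.   39. ] uv [-299.3  674.5]
blob 172 149 14.4 [696.7 398.7  39. ] uv [-347.   762.4]
time_s: 45.55
eef_pos: [552.3, 103.8, 194.3]
ee_rot: [0.606, -0.371, 0.6, 0.368]
force: [0.9, -0.3, -2.8]
grip_width: 0.501
[ 0.935863   -0.34637611 -2.76395445] [552.25592294 103.81314466 194.26455847] 42.798717728538556
blob 172 149 14.4 [697.1 398.7  39. ] uv [-346.8  762.6]
blob 203 152 14.4 [688.4 299.   39. ] uv [-299.3  674.5]
```

View pics/s27.png

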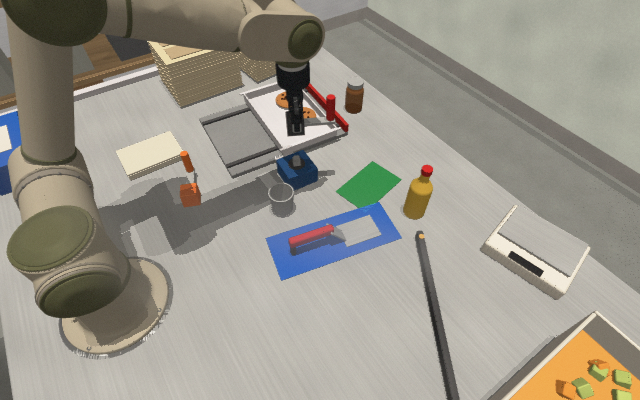

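The crank is off the shaft, the pan stays at the far end, and the cookies ride inside it. Now to the green mat.

```bash
python3 - <<'E'
from h import *
print(goal([640,20,190],down(np.radians(86))))
E
```

```text
(array([-0.003 , -0.3932, -0.1129]), array([-0.8039,  0.0016,  0.0033]))
```

```bash
python3 -m jog '[{"linear":[0,-0.04,-0.01],"rotation":[-0.08,0,0],"grip":30},{"linear":[0,-0.11,-0.03],"rotation":[-0.22,0,0],"grip":30},{"linear":[0,-0.19,-0.05],"rotation":[-0.38,0,0],"grip":30},{"linear":[0,-0.27,-0.08],"rotation":[-0.55,0,0],"grip":30},{"linear":[0,-0.34,-0.1],"rotation":[-0.7,0,0],"grip":30},{"linear":[0,-0.393,-0.113],"rotation":[-0.804,0,0.003],"grip":30},{"linear":[0,-0.393,-0.113],"rotation":[-0.804,0,0.003],"grip":30}]' 80
python3 - <<'E'
from h import *
print(goal([697.4,-38.4,100],down(np.radians(102.3))))
E
```

```text
time_s: 46.23
eef_pos: [640.7, 17.7, 186.3]
ee_rot: [0.517, -0.481, 0.518, 0.483]
force: [-0.6, 0.4, -2.9]
grip_width: 0.505
(array([ 0.287 , -0.2026, -0.1735]), array([-0.5687,  0.0017, -0.0058]))
```

```bash
python3 -m jog '[{"linear":[0.0,-0.04,-0.03],"rotation":[-0.1,0,0],"grip":30},{"linear":[0.02,-0.1,-0.08],"rotation":[-0.25,0,0],"grip":30},{"linear":[0.08,-0.15,-0.13],"rotation":[-0.4,0,0],"grip":30},{"linear":[0.16,-0.2,-0.17],"rotation":[-0.53,0,0],"grip":30},{"linear":[0.24,-0.203,-0.173],"rotation":[-0.569,0,-0.006],"grip":30},{"linear":[0.287,-0.203,-0.173],"rotation":[-0.569,0,-0.006],"grip":30},{"linear":[0.287,-0.203,-0.173],"rotation":[-0.569,0,-0.006],"grip":30}]' 80
python3 - <<'E'
from h import *
print(goal([697.4,-38.4,14],down(np.radians(102.3))),sense()["force"])
E
```

```text
time_s: 46.82
eef_pos: [694.8, -37.5, 94.0]
ee_rot: [0.442, -0.547, 0.445, 0.554]
force: [-0.1, -0.4, -4.3]
grip_width: 0.499
(array([ 0.2666, -0.0104, -0.0061]), array([-0.0018,  0.0107, -0.0182])) [-0.09388313 -0.44519961 -4.30486026]
```

```bash
python3 -m jog '[{"linear":[0.07,-0.01,-0.006],"rotation":[-0.002,0.01,-0.018],"grip":30},{"linear":[0.14,-0.01,-0.006],"rotation":[-0.002,0.01,-0.018],"grip":30},{"linear":[0.19,-0.01,-0.006],"rotation":[-0.002,0.01,-0.018],"grip":30},{"linear":[0.22,-0.01,-0.006],"rotation":[-0.002,0.01,-0.018],"grip":30},{"linear":[0.24,-0.01,-0.006],"rotation":[-0.002,0.01,-0.018],"grip":30},{"linear":[0.24,-0.01,-0.006],"rotation":[-0.002,0.01,-0.018],"grip":30}]' 80
python3 - <<'E'
from h import *
print(goal([697.4,-38.4,14],down(np.radians(102.3))),sense()["force"])
E
```

```text
time_s: 47.32
eef_pos: [697.0, -38.1, 21.4]
ee_rot: [0.443, -0.55, 0.444, 0.551]
force: [0.8, -0.1, -4.2]
grip_width: 0.505
(array([ 0.0247, -0.0011, -0.0014]), array([ 0.0003,  0.0018, -0.0025])) [ 0.7692051  -0.1102795  -4.19402912]
```

```bash
python3 -m jog '[{"linear":[0.01,-0.001,-0.001],"rotation":[0,0,0],"grip":30},{"linear":[0.018,-0.001,-0.001],"rotation":[0,0.001,-0.002],"grip":30},{"linear":[0.025,-0.001,-0.001],"rotation":[0,0.001,-0.002],"grip":30},{"linear":[0.028,-0.001,-0.001],"rotation":[0,0.001,-0.002],"grip":30},{"linear":[0.028,-0.001,-0.001],"rotation":[0,0.001,-0.002],"grip":30}]' 80
python3 - <<'E'
from h import *
print(sense()["eef_pos"],sense()["force"])
E
```

```text
time_s: 47.73
eef_pos: [697.6, -38.3, 13.6]
ee_rot: [-0.444, 0.551, -0.443, -0.551]
force: [-0.5, 0.3, -1.5]
grip_width: 0.5
[697.56697664 -38.28788707  13.63330919] [-0.46168792  0.30007473 -1.47338652]
```

```bash
python3 -m jog '[{"linear":[0.003,0,0],"rotation":[0,0,0],"grip":30},{"linear":[0.003,0,0],"rotation":[0,0,0],"grip":80},{"linear":[0.003,0,0],"rotation":[0,0,0],"grip":80},{"linear":[0.003,0,0],"rotation":[0,0,0],"grip":80},{"linear":[0.003,0,0],"rotation":[0,0,0],"grip":80},{"linear":[0.003,0,0],"rotation":[0,0,0],"grip":80},{"linear":[-0.05,0,0],"rotation":[0,0,0],"grip":80},{"linear":[-0.15,0,0],"rotation":[0,0,0],"grip":80},{"linear":[-0.27,0,0],"rotation":[0,0,0],"grip":80},{"linear":[-0.39,0,0],"rotation":[0,0,0],"grip":80},{"linear":[-0.5,0,0],"rotation":[0,0,0],"grip":80},{"linear":[-0.65,0,0],"rotation":[0,0,0],"grip":80},{"linear":[-0.75,0.05,0],"rotation":[0,0,0],"grip":80},{"linear":[-0.75,0.3,0],"rotation":[0,0,0],"grip":80},{"linear":[-0.75,0.5,0],"rotation":[0,0,0],"grip":80},{"linear":[-0.75,0.65,0],"rotation":[0,0,0],"grip":80},{"linear":[-0.75,0.75,0],"rotation":[0,0,0],"grip":80},{"linear":[-0.75,0.75,0],"rotation":[0,0,0],"grip":80}]' 40
python3 - <<'E'
from h import *
print(sense()["eef_pos"],sense()["force"])
for n in("top","side"):
    p,d=capture(n);cv2.imwrite(f"pics/{n}28.png",p[:,:,::-1])
E
```

```text
time_s: 49.23
eef_pos: [477.1, -85.9, 238.5]
ee_rot: [-0.444, 0.551, -0.443, -0.55]
force: [0.1, -1.6, 0.4]
grip_width: 0.938
[477.12826034 -85.93254914 238.45686394] [ 0.11790569 -1.58278265  0.36673842]
```

View pics/top28.png

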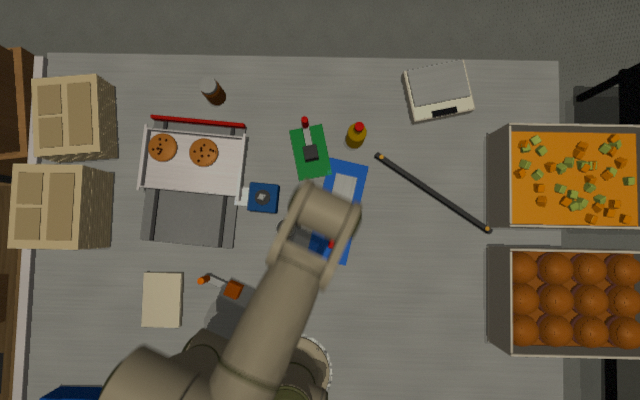

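View pics/side28.png

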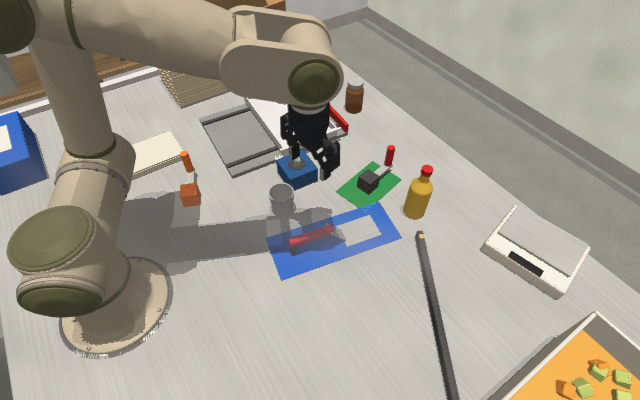

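The left cookie shifted from (172,149) to (162,147) while I was away from it. I check that it still lies flat inside the walls.

```bash
python3 - <<'E'
from h import *
p=cookies("top",z=39)
c=calibration("top");n=PC+120*PX;print("pan centre",n)
for b in blobs(mask(p,[5,90,70],[18,255,255]),150):
    (x,y),r=cv2.minEnclosingCircle(b);P=onz(c,x,y,39)[:2]
    if P[1]>250 and P[0]>600 and P[1]<560: print(x,y,r,"pan xy",(P-n)@PX,(P-n)@PY)
cv2.imwrite("pics/t29.png",cv2.resize(p[105:255,125:290,::-1],None,fx=4.5,fy=4.5,interpolation=cv2.INTER_CUBIC))
E
```

```text
blob 162 147 14.6 [701.8 430.4  39. ] uv [-360.3  791.7]
blob 203 152 14.4 [688.4 299.   39. ] uv [-299.3  674.5]
blob 233 290 11.0 [259.6 189.3  39. ] uv [-597.5  347.5]
pan centre [653.64633027 328.79371662]
162.0 147.0 14.560319900512695 pan xy 40.18002212881969 104.99887460629466
203.12451171875 151.9861602783203 14.436812400817871 pan xy 36.94617191538973 -27.044895787119675
```

View pics/t29.png

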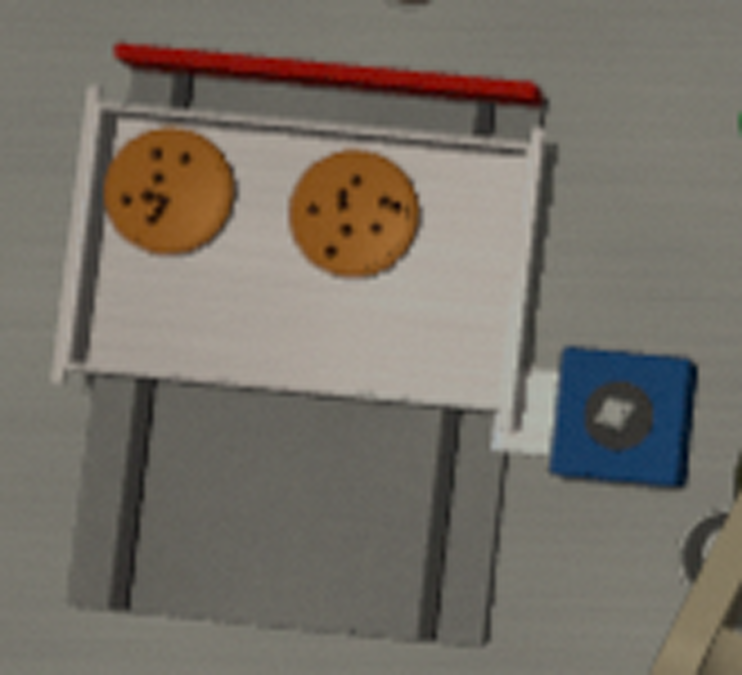

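```bash
python3 - <<'E'
from h import *
c=calibration("top");p,d=capture("top");K=np.array(c["intrinsics"]);T=np.array(c["world_from_camera"])
def W(u,v):
    k=d[v,u];q=np.array([(u-K[0,2])/K[0,0]*k,-(v-K[1,2])/K[1,1]*k,-k]);return T[:3,:3]@q+T[:3,3]
for cx,cy in((162,147),(203,152)):
    print([np.round(W(cx+a,cy+b)[2],1) for a,b in((0,0),(-9,0),(9,0),(0,-9),(0,9),(-11,0),(11,0))])
print("floor",W(190,180)[2])
# spatula / crank re-measure
red=mask(p,[0,130,60],[5,255,255])|mask(p,[172,130,60],[180,255,255])
for n,(u,v,z) in {"hub?":(310,152,46),"bottle":(357,134,100)}.items():print(n,onz(c,u,v,z))
a=cv2.imread("pics/top0.png").astype(int);b=cv2.imread("pics/top28.png").astype(int)
print("bottle px diff",np.abs(a-b)[115:150,343:372].mean(),"crank diff",np.abs(a-b)[112:180,290:330].mean())
sa=cv2.imread("pics/side0.png").astype(int);sb=cv2.imread("pics/side28.png").astype(int)
print("cup side diff",np.abs(sa-sb)[180:218,266:298].mean())
E
```

```text
[np.float64(35.6), np.float64(39.4), np.float64(39.5), np.float64(36.2), np.float64(38.5), np.float64(39.8), np.float64(36.5)]
[np.float64(43.0), np.float64(42.1), np.float64(33.7), np.float64(38.8), np.float64(43.1), np.float64(35.1), np.float64(41.2)]
floor 23.73610403253906
hub? [693.69362827 -39.87980056  46.        ]
bottle [ 739.88594746 -181.75307783  100.        ]
bottle px diff 2.1018062397372743 crank diff 3.777083333333333
cup side diff 13.949561403508772
```

```bash
python3 -m jog '[{"linear":[-0.1,0.0,0.12],"rotation":[0,0,0],"grip":80},{"linear":[-0.15,0.0,0.24],"rotation":[0,0,0],"grip":80},{"linear":[-0.15,0.0,0.36],"rotation":[0,0,0],"grip":80},{"linear":[-0.15,0.0,0.48],"rotation":[0,0,0],"grip":80},{"linear":[-0.15,0.0,0.6],"rotation":[0,0,0],"grip":80},{"linear":[-0.15,0.0,0.72],"rotation":[0,0,0],"grip":80},{"linear":[-0.15,0.0,0.8],"rotation":[0,0,0],"grip":80},{"linear":[-0.15,0.0,0.8],"rotation":[0,0,0],"grip":80},{"linear":[-0.15,0.0,0.8],"rotation":[0,0,0],"grip":80}]'
python3 - <<'E'
from h import *
p,d=capture("top");cv2.imwrite("pics/top30.png",cv2.resize(p[90:280,110:400,::-1],None,fx=2.7,fy=2.7));c=calibration("top")
red=mask(p,[0,130,60],[5,255,255])|mask(p,[172,130,60],[180,255,255])
for b in blobs(red,100):
    (u,v),(w,h),a=cv2.minAreaRect(b);print(u,v,onz(c,u,v,60))
a=cv2.imread("pics/top0.png").astype(int)
print("cup diff",np.abs(a[:,:,::-1]-p)[217:241,276:300].mean())
E
```

```text
time_s: 50.18
eef_pos: [429.0, 149.7, 284.2]
ee_rot: [-0.443, 0.552, -0.442, -0.55]
force: [-0.3, -1.1, -0.4]
grip_width: 0.936
196.95603942871094 120.97266387939453 [781.69715677 315.42840267  60.        ]
334.30548095703125 229.455810546875 [ 452.21916262 -120.45188235   60.        ]
cup diff 4.347222222222222
```

View pics/top30.png

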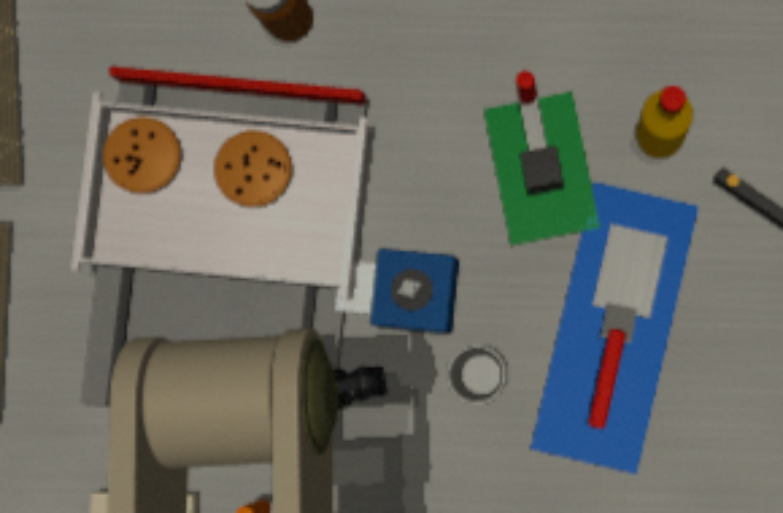

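The last view shows everything in place: both cookies in the pan at the far end, the crank on green, the spatula on blue, and the cup and bottle where they were. Handing in.

```bash
python3 -c "from rig import finish_job; print(finish_job())"
```

```text
the job is handed in; nothing more can be done
None
```

The job is done and handed in at about 50 s. I scooped both cookies present (there were two) against the stop bar and tipped them into the pan. I then cranked the pan to its end stop, put the crank back on the green mat and left the spatula flat on the blue mat.

**What the last checks showed**
- **Pan:** it moved about 120 mm, measured from the cookies riding in it, and resistance at the crank handle rose at the stop. It stayed there when the crank came off.
- **Crank and spatula:** the crank stands on the green mat and the spatula lies within the blue mat.
- **Bottle and cup:** they look unmoved when compared with the first pictures.

**What differed from plan**
- **Second cookie:** I tipped it nearer the middle of the pan than planned. At the first spot, the spatula's foot would have come down on the orange look-alike crank.
- **First cookie:** it was knocked about 30 mm sideways in the pan, while the robot was setting the crank down elsewhere. It now rests against the left side wall; its edge measures about 1 mm past the wall line, which is within camera error. Depth readings, rough to a few mm, show it flat on the pan floor, so I left it there.

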